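# Weigh a gear on the bench beam balance

### The job

Weigh the steel gear that lies on the beam balance: thread brass weights from the board onto the stem of the weight carrier, setting them down gently, until the rest is within the rider's range, then nudge the rider along its bar with light pushes on its orange knob, without pinching or ramming it, until the beam floats level on its own with the red pointer on the zero mark. Leave the gear lying where it is in its pan, the weights you do not need on their board, and the other things on the bench alone.

Things in the scene. Friction and masses are not known exactly. Their poses are not given: they have to be found in the camera images.
- balance: Fixed two-pan beam balance, blue base 150 x 340 mm. Origin under the base's centre on the table, z up, y along the beam towards the load pan; the rider bar is on its -x side, towards the robot. Knife edge 90 mm above the origin; load pan 150 mm from it at +y, weight carrier 150 mm at -y, both kept level by links. Red pointer and black zero mark behind the middle, up to 165 mm high.
- beam (a joint): Tilt of the beam, rad: 0 level, positive with the carrier down; stops at -0.1 and 0.1. Starts at -0.1: load pan down, carrier up. Untouched it floats at 0.048 rad per 10 g of difference between carrier plus rider and load pan, so it leaves the stops only within 21 g of balance; it is damped and settles within 2 s. While rider or pan is touched, the tilt is falsified by the touch.
- carrier: Round steel weight carrier, 80 mm across, stays level. Origin on its pivot in the beam end, 0.090 - 0.15 x tilt (m) above the table; its upper face is 17 mm above the origin. Where a load lies on it does not matter. Pushed down from its upper stop it yields only once the push and its load outweigh the gear less the rider; that force tells the gear's weight.
- load_pan: Flat round steel pan, 110 mm across, on the balance's +y side. Origin on its pivot in the beam end; its upper face is 17 mm above the origin.
- stem_tip (a point): Tip of the upright steel stem in the middle of the carrier: 8 mm thick, 50 mm tall above the carrier's face, the last 4 mm coned.
- rider: Black block, 150 g, 22 mm along the bar, 24 x 24 mm across, with an orange knob on top, on a bar 115 mm in front (-x) of the balance's middle line. Origin at the block's centre, 75 mm above the table when level. Slides from y = +75 mm (zero end) to -75 mm in the balance's frame; starts within 20 mm of zero. Each 10 mm towards -y counts as 10 g on the carrier, 150 g in all; at zero the empty balance is level.
- knob_top (a point): Top centre of the rider's upright orange knob, 14 mm thick, 38 mm tall, free all round. Pushed sideways here the rider slides with a friction of about 0.8 N and stays where it is left.
- gear: Dark steel spur gear with hub, 64 mm across, 24 mm high, lying flat near the middle of the load pan; origin at the centre of its underside. Its mass is not known: 240 to 440 g.
- rack: Fixed wooden weight board, 230 x 85 x 12 mm, on the table to the right; origin under its centre, x along its length. The weights stand in a row along it, in any order.
- w200: Brass weight of 200 g, a plain cylinder 36 mm across and 26 mm high with a 12 mm bore right through; origin at the centre of its underside, z along the bore.
- w100: Brass weight of 100 g, 30 mm across and 19 mm high, 12 mm bore; origin at the centre of its underside.
- w50: Brass weight of 50 g, 24 mm across and 16.5 mm high, 12 mm bore; origin at the centre of its underside.
- disc_blue: Blue plastic disc, 32 x 10 mm, on the yellow conveyor belt at the left; leave alone.
- disc_red: Red plastic disc, 32 x 10 mm, on the conveyor belt; leave alone.
- disc_yellow: Yellow plastic disc, 32 x 10 mm, on the conveyor belt; leave alone.
- screwdriver: Screwdriver lying on the table near the robot; leave alone.
- pulley: Small flanged belt pulley, 44 x 26 mm, lying behind the balance; leave alone.
- sensor: Small black light sensor on a steel foot, 36 x 30 x 43 mm, standing on the table near the robot; leave alone.
Things that resemble listed ones, but are neither listed nor needed, are in the scene too. Leave any blue look-alike of the w200 alone.

How it is judged (in metres and radians):
On the way:
1. a weight rests over the carrier's stem, let go (((horizontal distance between w200 and carrier below 0.004 m and z of w200 in the frame of carrier between 0.014 and 0.02 m and contact force between the fingers and w200 below 0.05 N) or (horizontal distance between w100 and carrier below 0.004 m and z of w100 in the frame of carrier between 0.014 and 0.02 m and contact force between the fingers and w100 below 0.05 N) or (horizontal distance between w50 and carrier below 0.004 m and z of w50 in the frame of carrier between 0.014 and 0.02 m and contact force between the fingers and w50 below 0.05 N))), for 0.2 s.
At the end, for the whole second after the job is handed in: The beam floats level within 0.02 rad (3 mm at each pan) and at rest, with at least one weight resting on the carrier, every weight either threaded on the carrier's stem or standing on its board, and the gear lying flat in the load pan within 35 mm of its centre (value of joint beam between -0.02 and 0.02 rad and velocity of joint beam between -0.03 and 0.03 rad/s and ((horizontal distance between w200 and carrier below 0.004 m and z of w200 in the frame of carrier between 0.014 and 0.066 m and contact force between the fingers and w200 below 0.05 N) or (z of w200 in the frame of rack between 0.008 and 0.016 m and x of w200 in the frame of rack between -0.115 and 0.115 m and y of w200 in the frame of rack between -0.043 and 0.043 m and angle between w200's own z axis and vertical below 0.1 rad)) and ((horizontal distance between w100 and carrier below 0.004 m and z of w100 in the frame of carrier between 0.014 and 0.066 m and contact force between the fingers and w100 below 0.05 N) or (z of w100 in the frame of rack between 0.008 and 0.016 m and x of w100 in the frame of rack between -0.115 and 0.115 m and y of w100 in the frame of rack between -0.043 and 0.043 m and angle between w100's own z axis and vertical below 0.1 rad)) and ((horizontal distance between w50 and carrier below 0.004 m and z of w50 in the frame of carrier between 0.014 and 0.066 m and contact force between the fingers and w50 below 0.05 N) or (z of w50 in the frame of rack between 0.008 and 0.016 m and x of w50 in the frame of rack between -0.115 and 0.115 m and y of w50 in the frame of rack between -0.043 and 0.043 m and angle between w50's own z axis and vertical below 0.1 rad)) and ((horizontal distance between w200 and carrier below 0.004 m and z of w200 in the frame of carrier between 0.014 and 0.02 m and contact force between the fingers and w200 below 0.05 N) or (horizontal distance between w100 and carrier below 0.004 m and z of w100 in the frame of carrier between 0.014 and 0.02 m and contact force between the fingers and w100 below 0.05 N) or (horizontal distance between w50 and carrier below 0.004 m and z of w50 in the frame of carrier between 0.014 and 0.02 m and contact force between the fingers and w50 below 0.05 N)) and horizontal distance between gear and load_pan below 0.035 m and z of gear in the frame of load_pan between 0.012 and 0.022 m); the robot touches nothing.
It fails at once if the rider was pinched or rammed: more than 8 N between fingers and rider (contact force between the fingers and rider above 8 N).
It fails at once if the carrier or the load pan was pressed or struck with more than 15 N (contact force between any of carrier, load_pan and anything else above 15 N).
It fails at once if a weight was dropped down the stem from more than about 10 mm ((horizontal distance between w200 and carrier below 0.006 m and contact force between the fingers and w200 below 0.05 N and linear speed of w200 above 0.45 m/s) or (horizontal distance between w100 and carrier below 0.006 m and contact force between the fingers and w100 below 0.05 N and linear speed of w100 above 0.45 m/s) or (horizontal distance between w50 and carrier below 0.006 m and contact force between the fingers and w50 below 0.05 N and linear speed of w50 above 0.45 m/s)).
It fails at once if the gear was handled or pushed about by the robot (contact force between the fingers and gear above 0.5 N).
It fails at once if another thing on the bench was moved more than 30 mm (distance of any of disc_blue, disc_red, disc_yellow, screwdriver, pulley, sensor from where it was at the start of the episode above 0.03 m).
It also fails if it takes over 72 s, if anything falls off the work surface, if the arm or the gripper's body presses on something with over 40 N, if the wrist force passes 120 N, or if a joint passes its speed limit or range.

### The arm

A 6-joint arm with a two-finger parallel gripper is mounted at the origin on the work surface. World frame = base frame: x ahead of the robot, y to its left, z up, the work surface at z = 0. Lengths are in m, angles in degrees, forces in N, time in s.
With the tool pointing down it reaches from about 0.4 to 0.825 m from the base axis. Payload 7 kg.
Tool frame: the origin (TCP) lies at the very end of the fingers, on their centre line; the grasp point (between the pads) lies 19 mm behind it (ctrl.grip_depth is the z of the grasp point in the tool frame, in m); z points along the fingers, y is the direction in which the jaws open and shut (so a half turn about z gives the same grasp; the last joint's range is limited). The gripper opens to 88 mm and grips with 3 to 60 N. Pads are 19 mm wide; open, the fingers measure 130 mm over their backs; the gripper's body (78 mm by 193 mm) begins 47 mm behind the grasp point.
Start: joints at [16.507, 20.546, 0.682, 0, -70.136, -16.507], TCP at [0.675, -0, 0.227] pointing down, gripper open.
Joint ranges: [-176.03, 176.03], [-82.01, 121.73], [-58.28, 71.71], [-173.87, 95.51], [-174.79, -0.11], [-173.66, 173.66]. Speed limits (degrees/s): [136.94, 136.94, 172.46, 180, 180, 180].

### API

Orientations are given as [roll, pitch, yaw] about the fixed x, y, z axes, in that order (R = Rz(yaw) Ry(pitch) Rx(roll)).
In Python, from plant import telemetry, snapshot, job, models, ctrl gives the robot as it stands.
- The arm moves only by the tool jog_arm, never from a script. Its argument "targets" is text: rows parted by semicolons, each of 7 numbers parted by spaces: the shift along the tool's x, y, z in m, then the turn, a rotation vector about the tool's x, y, z in degrees, then the gripper command: -1 is shut, 1 is fully open, values between are in proportion. A call has exactly 8 rows; each row is the pose to reach, as a shift and turn from the pose measured when the call began, along the tool's axes at that moment; what a row does not reach only later rows make up. A row lasts 1/8 s, in which the tool goes at most 62.5 mm and 10.7 degrees, less where a joint would pass 70% of its speed; a pose out of reach is approached as far as the arm can. A call with a gripper value outside its range is refused whole. The fingers move at their own pace and stop on an object; the grip force is fixed at half the most. Time passes only in rows, so rows that repeat a pose let the fingers close, or fill a call up. It gives the time, the measured TCP pose, the force and the opening at its end, in the units of the state.
- telemetry.get_obs(): the state, without advancing time (a new reading comes with each control period).
- snapshot(name): name is "scene" or "side" or "wrist"; returns a dict with "img" (384x512x3 uint8, red, green, blue), "range_z" (384x512 float32, m along the optical axis (not along the pixel's ray), 0 where there is no reading), "intrinsics" (3x3 intrinsics, pixels), "R" (3x3) and "t" (3): a world point X has camera coordinates R X + t. Camera axes: x right, y down, z forward; pixel columns grow to the right and rows downward; lengths in m; the calibration is good to about 2 mm. A picture is of the moment at which its call begins.
- job.close_job(): hands the job in, once; it reports no verdict.
Trained networks look in a picture, given as the dict that the camera call returned (one of the last four; its "shot" number tells which), for a name from the list of things; names that differ only in an ending like _2 or _b are one class to them, and where a whole thing is asked for, a point or a joint stands for the part that bears it (a point fixed in the world has none). Each returns a list of dicts, best first, with "conf" (0 to 1); they miss things now and then, are a little off and sometimes report something else, mostly with a low value. They report only what shows in the picture. A call takes as long as a camera call. They do not tell look-alikes from the thing itself.
- models.cut_out(name, picture): "region" (384x512 bool, what is visible of it) and "uv" ([column, row] in pixels, amid what is visible of it).
- models.spot_point(name, picture): "uv" ([column, row] in pixels: a listed point, or the origin of a listed thing).
The state is a dict: "clock": time; "joint_pos": joint angles; "qvel": joint speeds; "tau": joint torques, N m; "tool_pos": TCP position; "orientation": TCP orientation; "force": force on the tool from outside, world axes, zero at the start; "moment": the same for the moment, N m; "opening": finger opening in m.
Only numpy, scipy, OpenCV 4.12 (cv2) and the standard library are available. Lean on these libraries where they do the work, as an engineer would, in place of code of your own. Each camera call takes 0.05 s, during which the arm holds its last target.

## Working session

There is one attempt and no reset: what is moved stays moved. The work goes in short steps, Python scripts to look and compute and a tool call to move; the robot and the scene stay as the last step left them, time stands still between calls to the robot, and variables do not carry over. Pictures are saved under pics/ and viewed, and the job is handed in when it is done.

Besides the shell and the picture viewer there is one more tool, called after "Request:" as name(argument=value, ...) on one line, values as JSON. jog_arm: Moves the arm, as the interface text tells. Its arguments: {"type":"object","properties":{"targets":{"type":"string"}},"required":["targets"]}

```bash
mkdir -p pics; ls
python3 - <<'E'
from plant import telemetry, snapshot, models, ctrl
import cv2,numpy as np
print(telemetry.get_obs(), ctrl.grip_depth)
for n in ["scene","side","wrist"]:
    p=snapshot(n); cv2.imwrite(f"pics/{n}0.png",p["img"][:,:,::-1]); np.savez(f"{n}0.npz",**{k:v for k,v in p.items()})
    print(n,p["intrinsics"].tolist(),(-p["R"].T@p["t"]).tolist())
    K=p["intrinsics"]
    for o in ["w200","w100","w50","stem_tip","knob_top","gear","rack","carrier","load_pan","rider","balance"]:
        for d in models.spot_point(o,p)[:3]:
            u,v=d["uv"]; z=p["range_z"][int(min(max(v,0),383)),int(min(max(u,0),511))]
            X=p["R"].T@(np.linalg.inv(K)@np.array([u,v,1])*z-p["t"])
            print(o,round(d["conf"],2),np.round([u,v],1),X.round(3))
E
```

```text
pics
{'clock': 0.0, 'joint_pos': array([ 1.65076598e+01,  2.05893870e+01,  6.33136106e-01, -2.02700095e-02,
       -7.01367819e+01, -1.65080341e+01]), 'qvel': array([ 0.00236961,  0.05919925,  0.00253469,  0.05102778,  0.07609298,
       -0.00246733]), 'tau': array([-8.00930356e-04, -5.82726967e+01,  2.93058443e+01,  6.99745238e+00,
        6.93249181e-03, -2.06530804e-04]), 'tool_pos': array([ 6.74496674e-01, -2.12130299e-05,  2.25640502e-01]), 'orientation': array([ 1.79905387e+02, -8.16806784e-03, -9.00072703e+01]), 'force': array([-0.49302594, -0.10293798, -1.22062904]), 'moment': array([0.02256756, 0.00651849, 0.02271714]), 'opening': 0.08754623361845794} -0.0188
scene [[360.92389940519445, 0.0, 262.844330919681], [0.0, 360.92389940519445, 188.94311993250636], [0.0, 0.0, 1.0]] [1.1884894448739194, -0.09311961289103729, 1.2141694663782625]
w200 0.66 [150.7 262.9] [ 0.707 -0.357  0.025]
w200 0.62 [151.1 218.4] [ 0.542 -0.342  0.032]
w200 0.42 [153.1 235.4] [ 0.611 -0.34   0.032]
w100 0.66 [150.7 262.9] [ 0.707 -0.357  0.025]
w100 0.62 [151.1 218.4] [ 0.542 -0.342  0.032]
w100 0.42
[... 1353 characters left out ...]
 [354.3 325.3] [ 0.518 -0.338  0.011]
carrier 0.69 [314.3 227.8] [ 0.601 -0.119  0.121]
load_pan 0.8 [233.7 190.3] [0.558 0.162 0.092]
rider 0.67 [228.9 223.2] [0.467 0.072 0.086]
rider 0.3 [176.6 139.3] [0.576 0.491 0.095]
balance 0.94 [269.8 229.4] [0.559 0.007 0.046]
wrist [[276.79281878219297, 0.0, 256.3816966498562], [0.0, 276.79281878219297, 188.99044632019775], [0.0, 0.0, 1.0]] [0.6757827205557027, -0.06942630951363808, 0.3849834631496176]
stem_tip 0.62 [346.3  53.8] [ 0.612 -0.112  0.171]
knob_top 0.47 [324.4  71.4] [ 0.616 -0.107  0.123]
carrier 0.56 [324.5  67.9] [ 0.616 -0.11   0.122]
load_pan 0.72 [346.5  53.3] [ 0.612 -0.112  0.171]
balance 0.89 [310.8 191.4] [0.612 0.015 0.074]
```

View pics/scene0.png

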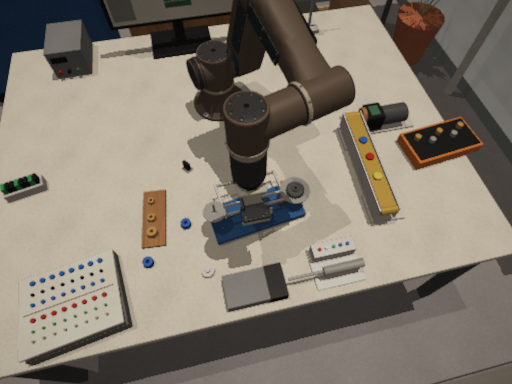

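View pics/side0.png

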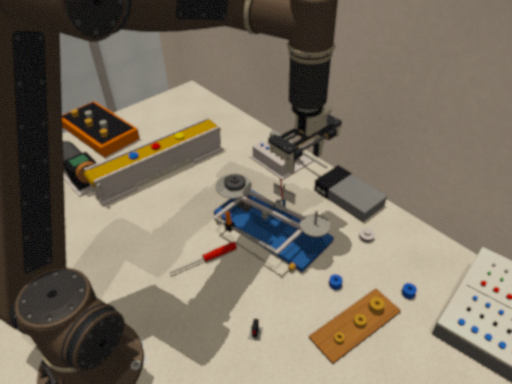

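View pics/wrist0.png

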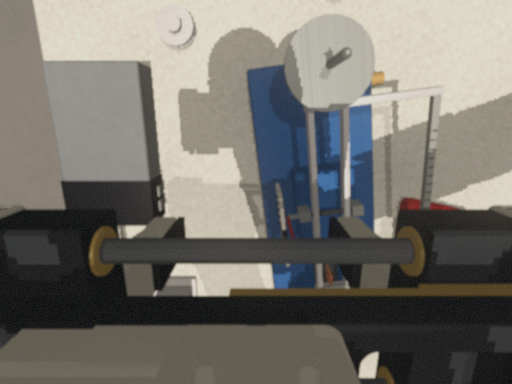

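The scene camera shows the brass weights on the board at (151,201), (152,216) and (151,231), with blue look-alikes at (185,223) and (148,262). The balance is at the centre, the stem is near (214,207), and the rider knob shows in the side view at (228,215). Next I'll measure these precisely.

```bash
cat > h.py <<'E'
import numpy as np,cv2
def cloud(p):
    K=p["intrinsics"]; z=p["range_z"]; v,u=np.mgrid[0:384,0:512]
    C=np.stack([(u-K[0,2])/K[0,0]*z,(v-K[1,2])/K[1,1]*z,z],-1)
    X=(C-p["t"])@p["R"]; X[z<=0]=np.nan; return X
def proj(p,X):
    c=p["R"]@np.asarray(X)+p["t"]; c=p["intrinsics"]@c; return c[:2]/c[2]
def ray(p,uv,z):
    d=p["R"].T@(np.linalg.inv(p["intrinsics"])@np.array([uv[0],uv[1],1.])); o=-p["R"].T@p["t"]
    return o+d*(z-o[2])/d[2]
def circ(xy):
    c=np.median(xy,0); h=cv2.convexHull(xy.astype(np.float32)); (x,y),r=cv2.minEnclosingCircle(h); return x,y,r
E
python3 - <<'E'
from h import *
for n in ["scene","side","wrist"]:
    p=dict(np.load(n+"0.npz")); X=cloud(p); im=p["img"]; hsv=cv2.cvtColor(im,cv2.COLOR_RGB2HSV)
    print(n)
    # brass
    def cc(m,lab,mn=6):
        k,l,s,c=cv2.connectedComponentsWithStats(m.astype(np.uint8))
        for i in range(1,k):
            if s[i,4]>=mn:
                q=X[l==i]; q=q[~np.isnan(q[:,0])]
                if len(q): print(lab,s[i].tolist(),c[i].round(1),"med",np.median(q,0).round(3),"lo",q.min(0).round(3),"hi",q.max(0).round(3),[round(v,3) for v in circ(q[:,:2])])
    Z=X[...,2]
    reg=(X[...,0]>.35)&(X[...,0]<.85)&(X[...,1]>-.45)&(X[...,1]<.3)
    H,S,V=hsv[...,0],hsv[...,1],hsv[...,2]
    cc(reg&(H>18)&(H<32)&(S>110)&(Z>.008),"brass")
    cc(reg&(H<17)&(H>4)&(S>120)&(Z<.02),"wood",40)
    cc(reg&(H<17)&(H>4)&(S>120)&(Z>.05)&(Z<.15),"orange",2)
    cc(reg&(Z>.114)&(Z<.128)&(S<60)&(X[...,1]<-.05)&(X[...,1]>-.2),"carr",30)
    cc(reg&(Z>.084)&(Z<.15)&(X[...,1]>.1),"load",30)
    cc(reg&(H>100)&(H<125)&(S>140)&(Z<.05),"blue",10)
    cc(reg&(Z>.132)&(Z<.18)&(X[...,1]<-.05)&(X[...,1]>-.2),"stem",2)
E
```

```text
scene
wood [142, 190, 24, 58, 1058] [154.7 218.9] med [ 0.538 -0.328  0.013] lo [ 0.413 -0.387 -0.002] hi [ 0.644 -0.285  0.02 ] [0.528, -0.336, 0.118]
orange [280, 197, 2, 1, 2] [280.5 197. ] med [0.579 0.131 0.066] lo [0.579 0.128 0.064] hi [0.58  0.133 0.068] [0.579, 0.131, 0.002]
carr [202, 201, 24, 21, 375] [213.9 211. ] med [ 0.614 -0.114  0.123] lo [ 0.571 -0.154  0.117] hi [ 0.65  -0.075  0.128] [0.61, -0.114, 0.04]
load [272, 177, 38, 26, 667] [293.1 189.8] med [0.58  0.176 0.094] lo [0.518 0.101 0.085] hi [0.628 0.236 0.123] [0.577, 0.168, 0.07]
blue [268, 187, 11, 6, 34] [273.1 189.1] med [0.52  0.119 0.029] lo [0.512 0.097 0.025] hi [0.528 0.14  0.032] [0.52, 0.119, 0.023]
blue [266, 194, 14, 7, 44] [272.2 197.4] med [0.554 0.106 0.028] lo [0.544 0.084 0.024] hi [0.564 0.136 0.034] [0.548, 0.11, 0.027]
blue [228, 199, 11, 4, 13] [233.4 200.6] med [ 0.538 -0.036  0.031] lo [ 0.53  -0.059  0.025] hi [ 0.541 -0.02   0.034] [0.534, -0.039, 0.02]
blue [227, 205, 14, 7, 58] [233.4 208.1] med [ 0.567 -0.044  0.029] lo [ 0.556 -0.069  0.024] hi [ 0.576 -0.018  0.034] [0.566, -0.0
[... 4959 characters left out ...]
0.005]
blue [352, 158, 9, 9, 35] [354.7 162.1] med [ 0.548 -0.011  0.028] lo [ 0.541 -0.017  0.026] hi [ 0.552 -0.006  0.029] [0.547, -0.013, 0.006]
blue [318, 161, 4, 6, 11] [319.5 163.3] med [ 0.595 -0.011  0.039] lo [ 0.592 -0.013  0.027] hi [ 0.599 -0.01   0.05 ] [0.595, -0.011, 0.004]
blue [274, 265, 40, 22, 487] [292.9 276.5] med [0.624 0.157 0.028] lo [0.593 0.137 0.026] hi [0.65  0.173 0.03 ] [0.62, 0.157, 0.031]
blue [338, 273, 4, 6, 10] [339.5 275.1] med [0.555 0.154 0.028] lo [0.553 0.151 0.027] hi [0.557 0.159 0.029] [0.555, 0.155, 0.004]
stem [328, 47, 24, 20, 266] [339.9  56.4] med [ 0.614 -0.112  0.164] lo [ 0.608 -0.117  0.132] hi [ 0.616 -0.109  0.174] [0.612, -0.113, 0.004]
```

Run:
```python
import cv2
a=cv2.imread("pics/side0.png")[150:290,190:350]; cv2.imwrite("pics/sidecrop0.png",cv2.resize(a,None,fx=4.5,fy=4.5,interpolation=cv2.INTER_CUBIC)[:600,:800])
```

```text
(no output)
```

View pics/sidecrop0.png

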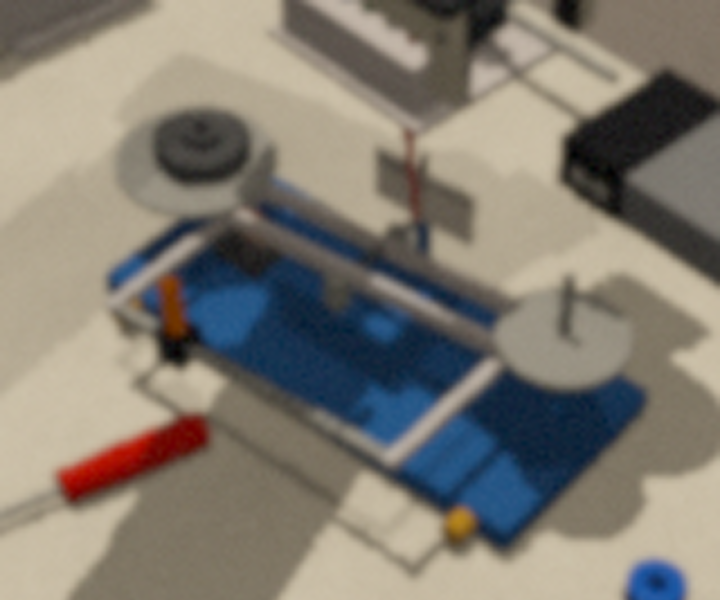

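Request:
jog_arm(targets="0.045 0.02 0 0 0 -10 0.4; 0.09 0.04 0 0 0 -20 0.4; 0.135 0.06 0 0 0 -30 0.4; 0.18 0.08 0 0 0 -40 0.4; 0.225 0.1 0 0 0 -50 0.4; 0.27 0.12 0 0 0 -60 0.4; 0.315 0.14 0 0 0 -70 0.4; 0.343 0.155 0 0 0 -80 0.4")

```text
clock: 2.8
tool_pos: [0.5189, -0.3449, 0.2266]
orientation: [180.0, -0.0, -9.7]
force: [-0.0, 0.6, 0.3]
opening: 0.0614
```

```bash
cat >> h.py <<'E'
def eR(o):
    from scipy.spatial.transform import Rotation as R
    return R.from_euler('xyz',o,degrees=True).as_matrix()
def totool(ob,d): return eR(ob["orientation"]).T@np.asarray(d)
E
python3 - <<'E'
from plant import telemetry, snapshot
from h import *
ob=telemetry.get_obs(); print(ob["clock"],ob["tool_pos"].round(4),ob["orientation"].round(2),ob["joint_pos"].round(0),ob["force"].round(2),ob["opening"])
p=snapshot("wrist"); cv2.imwrite("pics/wrist1.png",p["img"][:,:,::-1]); np.savez("wrist1.npz",**p)
X=cloud(p);Z=X[...,2]; hsv=cv2.cvtColor(p["img"],cv2.COLOR_RGB2HSV);H,S=hsv[...,0],hsv[...,1]
k,l,s,c=cv2.connectedComponentsWithStats(((H>18)&(H<32)&(S>110)&(Z>.02)&(Z<.05)).astype(np.uint8))
for i in range(1,k):
    if s[i,4]>40:
        q=X[l==i]; top=np.percentile(q[:,2],80); t=q[q[:,2]>top-.004]
        print(s[i].tolist(),c[i].round(1),top.round(4),[round(v,4) for v in circ(t[:,:2])])
E
```

```text
2.8 [ 0.5189 -0.3449  0.2266] [ 1.7999e+02 -1.0000e-02 -9.7400e+00] [-16.  16.  -6.   0. -68.  96.] [-0.04  0.61  0.27] 0.06138204017444945
[85, 189, 9, 9, 50] [ 88.7 192.6] 0.0255 [0.5271, -0.1177, 0.0058]
[253, 204, 15, 16, 115] [259.9 211.5] 0.0291 [0.4626, -0.3407, 0.0112]
```

View pics/wrist1.png

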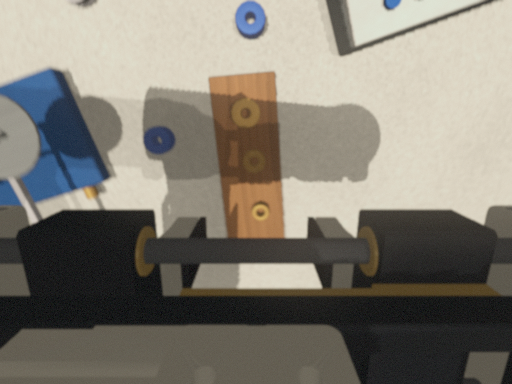

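The weights show at (245,112), (254,160) and (260,212). The larger two are in shadow, so I'll segment them by height instead of colour.

Run:
```python
from h import *
p=dict(np.load("wrist1.npz")); X=cloud(p);Z=X[...,2]
for (a,b,zt,r) in [(245,112,.038,.018),(254,160,.031,.015),(260,212,.0285,.012)]:
    m=np.zeros(Z.shape,bool); m[b-30:b+30,a-25:a+25]=1
    m&=(Z>.02)&(Z<.05)
    k,l,s,c=cv2.connectedComponentsWithStats(m.astype(np.uint8)); 
    i=1+np.argmax(s[1:,4]); q=X[l==i]; top=np.percentile(q[:,2],75); t=q[q[:,2]>top-.004]
    # pixel-based: ellipse center of region → ray at top height
    print(s[i].tolist(),c[i].round(1),"top",top.round(4),[round(v,4) for v in circ(t[:,:2])],t.mean(0).round(4),"ray",ray(p,c[i],zt).round(4))
```

```text
[231, 97, 29, 31, 626] [244.9 111.7] top 0.0385 [0.5942, -0.3445, 0.0179] [ 0.5943 -0.3447  0.038 ] ray [ 0.5944 -0.3447  0.038 ]
[242, 149, 23, 23, 366] [253.1 160.1] top 0.0315 [0.5332, -0.344, 0.0149] [ 0.5334 -0.344   0.0309] ray [ 0.5337 -0.3441  0.031 ]
[251, 202, 17, 18, 206] [259.1 210.5] top 0.0288 [0.4629, -0.3399, 0.0119] [ 0.4631 -0.3401  0.0282] ray [ 0.4639 -0.3402  0.0285]
```

Request:
jog_arm(targets="0.04 -0.007 0.04 0 0 0 0.4; 0.0743 -0.0129 0.09 0 0 0 0.4; 0.0743 -0.0129 0.145 0 0 0 0.4; 0.0743 -0.0129 0.19 0 0 0 0.4; 0.0743 -0.0129 0.2115 0 0 0 0.4; 0.0743 -0.0129 0.2115 0 0 0 0.4; 0.0743 -0.0129 0.2115 0 0 0 -1; 0.0743 -0.0129 0.2115 0 0 0 -1")

```text
clock: 3.85
tool_pos: [0.5929, -0.346, 0.0152]
orientation: [180.0, 0.0, -9.2]
force: [0.6, -0.3, 0.7]
opening: 0.0467
```

Request:
jog_arm(targets="0 0 0 0 0 0 -1; 0 0 0 0 0 0 -1; 0 0 0 0 0 0 -1; 0 0 -0.02 0 0 0 -1; 0 0 -0.06 0 0 0 -1; 0 0 -0.115 0 0 0 -1; 0 0 -0.17 0 0 0 -1; 0 0 -0.21 0 0 0 -1")

```text
clock: 4.85
tool_pos: [0.5932, -0.3463, 0.2299]
orientation: [179.9, -0.2, -9.2]
force: [1.2, -0.1, -1.3]
opening: 0.0356
```

Run:
```python
from plant import telemetry, snapshot
from h import *
ob=telemetry.get_obs(); print(ob["clock"],ob["tool_pos"].round(4),ob["orientation"].round(2),ob["force"].round(2),ob["opening"])
print("to stem", totool(ob,np.array([.612,-.113,ob["tool_pos"][2]])-ob["tool_pos"]))
```

```text
4.85 [ 0.5932 -0.3463  0.2299] [179.91  -0.19  -9.18] [ 1.23 -0.09 -1.33] 0.035575916862785474
to stem [-0.01862035 -0.23330865 -0.00042547]
```

Request:
jog_arm(targets="-0.004 -0.045 0 0 0 0 -1; -0.008 -0.095 0 0 0 0 -1; -0.012 -0.145 0 0 0 0 -1; -0.016 -0.19 0 0 0 0 -1; -0.018 -0.22 0 0 0 0 -1; -0.0186 -0.233 0 0 0 0 -1; -0.0186 -0.2333 0 0 0 0 -1; -0.0186 -0.2333 0 0 0 0 -1")

```text
clock: 5.85
tool_pos: [0.6118, -0.1139, 0.2297]
orientation: [179.9, -0.2, -9.2]
force: [-0.3, 0.3, -1.9]
opening: 0.0354
```

```bash
cat > look.py <<'E'
import sys
from plant import telemetry, snapshot
from h import *
tag=sys.argv[1]; cam=sys.argv[2]; x0,y0,x1,y1=map(int,sys.argv[3:7])
ob=telemetry.get_obs(); print(ob["clock"],ob["tool_pos"].round(4),ob["orientation"].round(2),ob["force"].round(2),round(ob["opening"],4))
p=snapshot(cam); np.savez(tag+".npz",**p)
f=min(800/(x1-x0),600/(y1-y0)); cv2.imwrite(f"pics/{tag}.png",cv2.resize(p["img"][y0:y1,x0:x1,::-1],None,fx=f,fy=f,interpolation=cv2.INTER_CUBIC)[:600,:800])
E
python3 look.py side2 side 270 120 370 240; python3 look.py wrist2 wrist 0 0 512 384;python3 look.py scene2 scene 170 160 250 220
```

```text
5.85 [ 0.6118 -0.1139  0.2297] [179.9   -0.19  -9.21] [-0.27  0.34 -1.89] 0.0354
5.9 [ 0.6118 -0.114   0.2296] [179.9   -0.18  -9.24] [ 0.51 -0.31 -2.16] 0.0356
5.95 [ 0.6118 -0.1141  0.2295] [179.9   -0.18  -9.25] [ 0.45 -0.21 -2.01] 0.0359
```

View pics/side2.png

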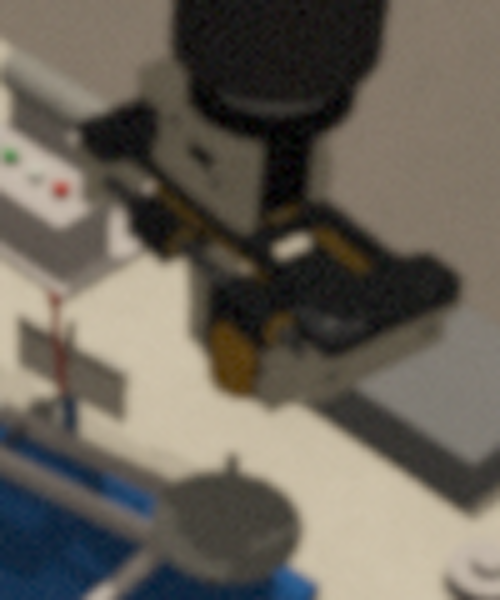

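View pics/wrist2.png

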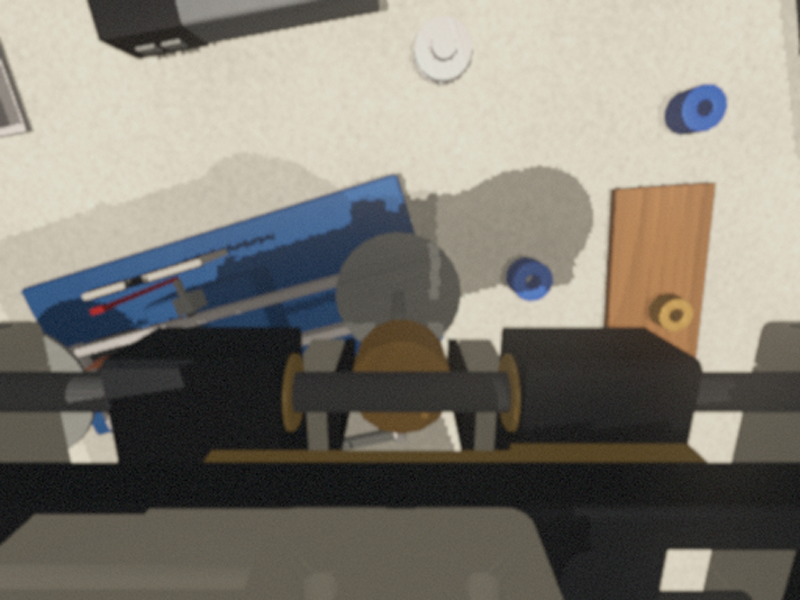

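View pics/scene2.png

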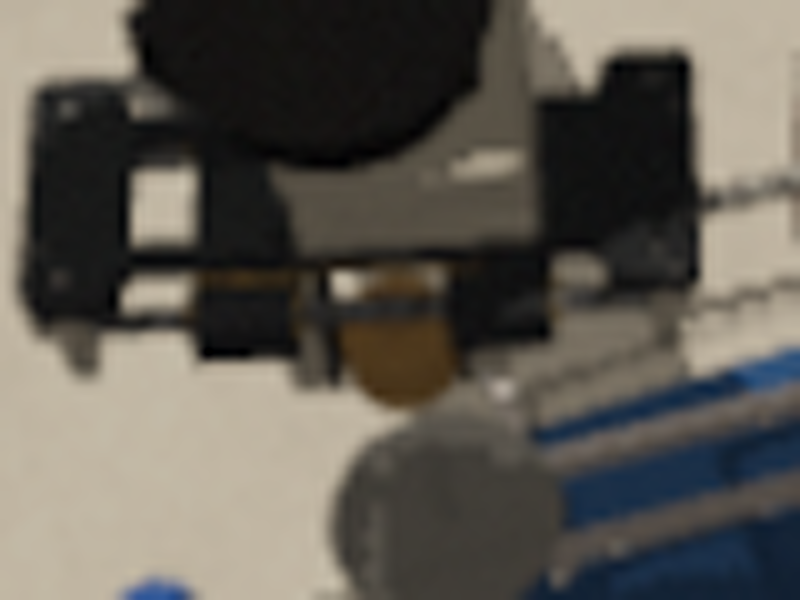

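```bash
cat > fit.py <<'E'
import sys
from h import *
from scipy.optimize import least_squares
def fitw(tag,c0,r,zlo,zhi,rad=.028):
    p=dict(np.load(tag+".npz")); X=cloud(p); hsv=cv2.cvtColor(p["img"],cv2.COLOR_RGB2HSV)
    m=(np.hypot(X[...,0]-c0[0],X[...,1]-c0[1])<rad)&(X[...,2]>zlo)&(X[...,2]<zhi)&(hsv[...,0]>10)&(hsv[...,0]<32)&(hsv[...,1]>110)
    q=X[m]
    s=least_squares(lambda c:np.hypot(q[:,0]-c[0],q[:,1]-c[1])-r,c0,loss="soft_l1",f_scale=.001)
    print(tag,len(q),s.x.round(4),q.min(0).round(3),q.max(0).round(3),np.abs(s.fun).mean().round(4))
E
python3 - <<'E'
from fit import *
for t in ["wrist2","scene2","side2"]: fitw(t,[.612,-.114],.018,.228,.247)
# stem fit
for t in ["wrist0","scene0","side0","side2","wrist2","scene2"]:
    p=dict(np.load(t+".npz")); X=cloud(p); q=X[(np.hypot(X[...,0]-.612,X[...,1]+.113)<.012)&(X[...,2]>.13)&(X[...,2]<.178)]
    print(t,len(q), q.mean(0).round(4) if len(q) else "")
    q=X[(np.hypot(X[...,0]-.612,X[...,1]+.113)<.05)&(X[...,2]>.116)&(X[...,2]<.128)]
    print("   disc",len(q),[round(v,4) for v in circ(q[:,:2])], ((q.min(0)+q.max(0))/2).round(4))
E
```

```text
wrist2 432 [ 0.6118 -0.1149] [ 0.611 -0.133  0.23 ] [ 0.631 -0.098  0.247] 0.0002
scene2 32 [ 0.6102 -0.1162] [ 0.604 -0.128  0.228] [ 0.63  -0.1    0.247] 0.0028
side2 40 [ 0.6119 -0.1143] [ 0.593 -0.129  0.231] [ 0.615 -0.104  0.247] 0.0015
wrist0 274 [ 0.6136 -0.1123  0.1587]
   disc 6700 [0.6119, -0.1136, 0.04] [ 0.6118 -0.114   0.1235]
scene0 16 [ 0.6133 -0.1143  0.154 ]
   disc 375 [0.6099, -0.1141, 0.0402] [ 0.6103 -0.1145  0.1226]
side0 40 [ 0.609  -0.1124  0.1524]
   disc 513 [0.6106, -0.1118, 0.0409] [ 0.6107 -0.1117  0.1227]
side2 40 [ 0.6086 -0.1128  0.153 ]
   disc 514 [0.6104, -0.1127, 0.0418] [ 0.6104 -0.1116  0.1232]
wrist2 138 [ 0.6149 -0.1137  0.1575]
   disc 3963 [0.6125, -0.1133, 0.0399] [ 0.6161 -0.1133  0.1239]
scene2 16 [ 0.6127 -0.1143  0.153 ]
   disc 374 [0.6105, -0.1146, 0.0404] [ 0.6106 -0.1144  0.1225]
```

Request:
jog_arm(targets="-0.0009 -0.0013 0.01 0 0 0 -1; -0.0009 -0.0013 0.03 0 0 0 -1; -0.0009 -0.0013 0.045 0 0 0 -1; -0.0009 -0.0013 0.05 0 0 0 -1; -0.0009 -0.0013 0.055 0 0 0 -1; -0.0009 -0.0013 0.06 0 0 0 -1; -0.0009 -0.0013 0.066 0 0 0 -1; -0.0009 -0.0013 0.072 0 0 0 -1")

```text
clock: 7.0
tool_pos: [0.6114, -0.1127, 0.1572]
orientation: [179.9, -0.2, -9.3]
force: [0.7, -0.2, -1.9]
opening: 0.0355
```

```bash
python3 look.py side3 side 270 150 370 250; python3 look.py scene3 scene 170 160 250 220; python3 -c "
from fit import *
p=dict(np.load('side3.npz'));
for t in ['side3','scene3']: fitw(t,[.611,-.113],.018,.156,.18)"
```

```text
7.0 [ 0.6114 -0.1127  0.1572] [179.91  -0.19  -9.25] [ 0.71 -0.17 -1.85] 0.0355
7.05 [ 0.6109 -0.1126  0.1562] [ 1.799e+02 -1.100e-01 -9.260e+00] [-0.84 -0.47 -3.32] 0.0358
side3 74 [ 0.6121 -0.1126] [ 0.59  -0.13   0.157] [ 0.609 -0.09   0.18 ] 0.0023
scene3 58 [ 0.6085 -0.1142] [ 0.595 -0.132  0.156] [ 0.628 -0.098  0.18 ] 0.0026
```

View pics/side3.png

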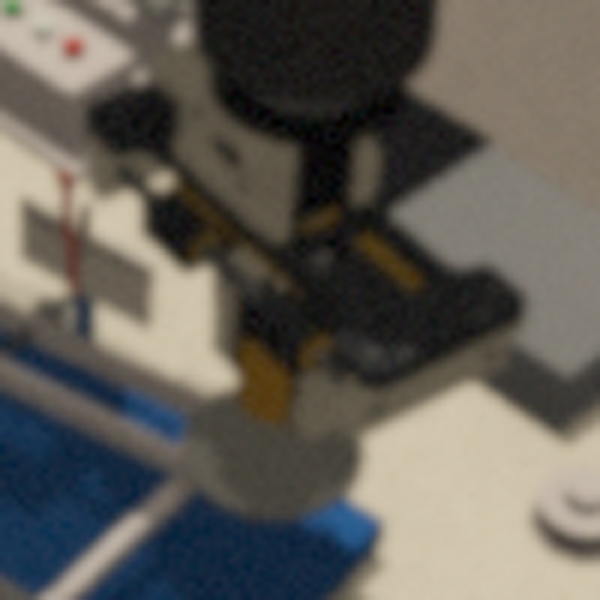

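The weight is on the stem: its underside is about 19 mm below the tip and no push-up force shows. I'll lower it onto the carrier and press slightly to read the yield force.

Request:
jog_arm(targets="0 0 0.01 0 0 0 -1; 0 0 0.019 0 0 0 -1; 0 0 0.026 0 0 0 -1; 0 0 0.03 0 0 0 -1; 0 0 0.034 0 0 0 -1; 0 0 0.038 0 0 0 -1; 0 0 0.04 0 0 0 -1; 0 0 0.04 0 0 0 -1")

```text
clock: 8.1
tool_pos: [0.6111, -0.1129, 0.1166]
orientation: [179.9, -0.1, -9.3]
force: [-1.3, -1.1, 1.0]
opening: 0.0359
```

```bash
python3 look.py side4 side 190 150 350 270; python3 look.py side4b side 190 150 350 270;  python3 look.py side4c side 190 150 350 270
```

```text
8.1 [ 0.6111 -0.1129  0.1166] [ 1.7989e+02 -1.2000e-01 -9.2500e+00] [-1.29 -1.05  1.02] 0.0359
8.15 [ 0.6111 -0.1129  0.1167] [ 1.7989e+02 -1.2000e-01 -9.2500e+00] [-1.15 -1.67 -0.13] 0.0355
8.2 [ 0.6111 -0.1129  0.1168] [ 1.7989e+02 -1.3000e-01 -9.2600e+00] [-0.81 -1.48  0.9 ] 0.0356
```

View pics/side4c.png

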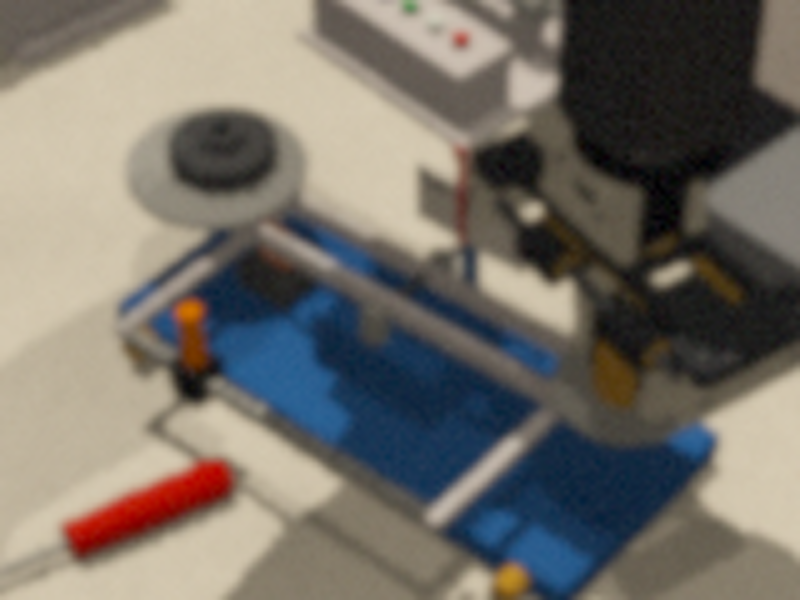

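Run:
```python
from plant import telemetry, snapshot
import numpy as np
f=[]
for i in range(16):
    snapshot("side"); f.append(telemetry.get_obs()["force"])
f=np.array(f);print(f.mean(0),f.std(0),telemetry.get_obs()["clock"])
```

```text
[ 0.11272956 -1.89988083  1.14538144] [0.82378204 0.45337911 0.46019088] 9.05
```

Pushing reads about 1.15 N with the w200 on, so roughly 120 ± 30 g is still missing. Adding the w50 puts that safely mid-range for the rider. I'll let the carrier rise back to its stop, release the weight, then fetch the w50.

Request:
jog_arm(targets="0 0 -0.004 0 0 0 -1; 0 0 -0.0075 0 0 0 -1; 0 0 -0.0075 0 0 0 0.3; 0 0 -0.0075 0 0 0 0.3; 0 0 -0.0075 0 0 0 0.3; 0 0 -0.02 0 0 0 0.3; 0 0 -0.06 0 0 0 0.3; 0 0 -0.105 0 0 0 0.3")

```text
clock: 10.05
tool_pos: [0.6106, -0.1127, 0.223]
orientation: [179.9, -0.1, -9.3]
force: [1.3, -0.4, 0.7]
opening: 0.0569
```

```bash
python3 look.py side5 side 190 130 350 250
python3 - <<'E'
from plant import telemetry
from h import *
ob=telemetry.get_obs()
print("to w50", totool(ob,np.array([.463,-.340,.014])-ob["tool_pos"]))
E
```

```text
10.05 [ 0.6106 -0.1127  0.223 ] [ 1.7987e+02 -7.0000e-02 -9.2500e+00] [ 1.27 -0.38  0.65] 0.0569
to w50 [-0.11496381  0.24748482  0.21585404]
```

View pics/side5.png

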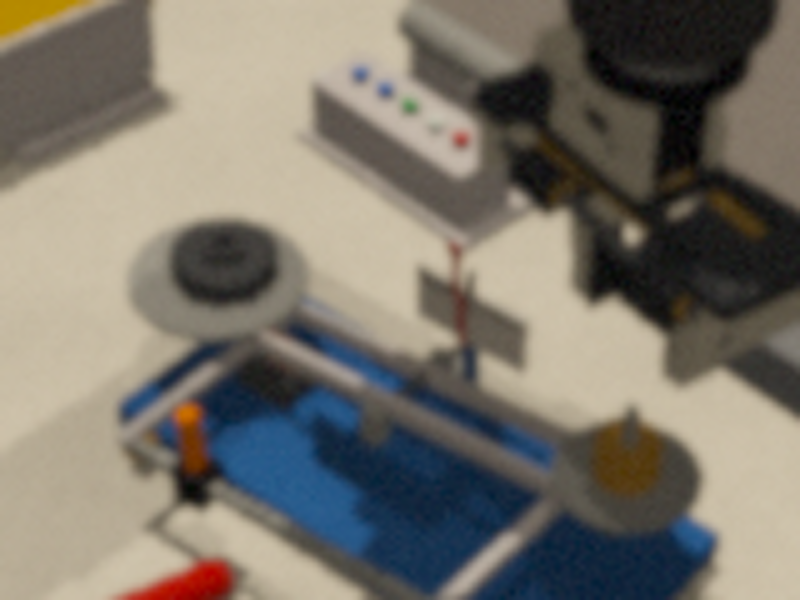

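Request:
jog_arm(targets="-0.022 0.047 0 0 0 0 0.1; -0.045 0.097 0 0 0 0 0.1; -0.068 0.147 0 0 0 0 0.1; -0.092 0.197 0 0 0 0 0.1; -0.11 0.235 0.03 0 0 0 0.1; -0.1161 0.2467 0.08 0 0 0 0.1; -0.1161 0.2467 0.12 0 0 0 0.1; -0.1161 0.2467 0.12 0 0 0 0.1")

```text
clock: 11.1
tool_pos: [0.459, -0.3383, 0.1078]
orientation: [179.9, -0.4, -9.2]
force: [0.5, 0.4, 0.9]
opening: 0.0479
```

```bash
python3 look.py side6 side 300 250 420 350
python3 - <<'E'
from plant import telemetry
from h import *
ob=telemetry.get_obs()
print("to w50", totool(ob,np.array([.462,-.339,.0135])-ob["tool_pos"]))
E
```

```text
11.1 [ 0.459  -0.3383  0.1078] [179.95  -0.35  -9.25] [0.47 0.36 0.87] 0.0479
to w50 [ 0.0003168  -0.00026171  0.09657135]
```

View pics/side6.png

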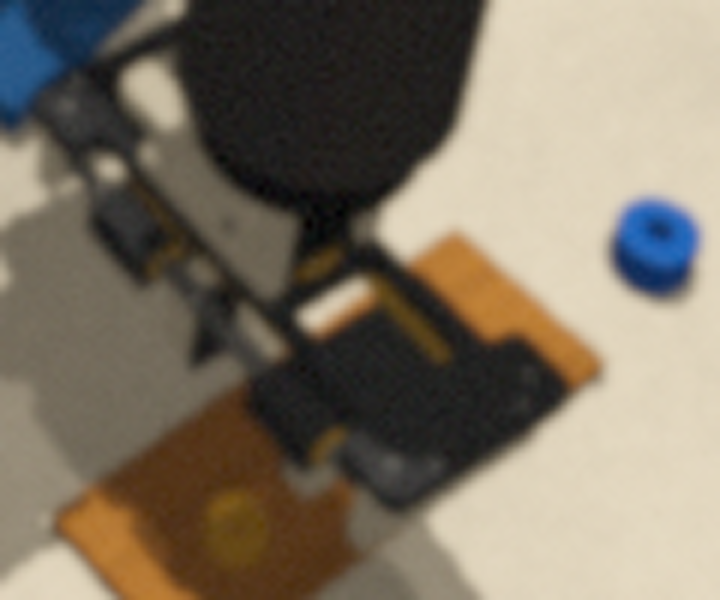

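Request:
jog_arm(targets="0.0003 -0.0003 0.04 0 0 0 0.1; 0.0003 -0.0003 0.075 0 0 0 0.1; 0.0003 -0.0003 0.0945 0 0 0 0.1; 0.0003 -0.0003 0.0945 0 0 0 0.1; 0.0003 -0.0003 0.0945 0 0 0 -1; 0.0003 -0.0003 0.0945 0 0 0 -1; 0.0003 -0.0003 0.0945 0 0 0 -1; 0.0003 -0.0003 0.0945 0 0 0 -1")

```text
clock: 12.15
tool_pos: [0.4626, -0.3392, 0.0166]
orientation: [179.9, -0.6, -9.2]
force: [-0.3, 1.7, 7.0]
opening: 0.0225
```

```bash
python3 look.py side7 side 290 260 410 350; python3 look.py wrist7 wrist 100 150 400 375;  python3 look.py scene7 scene 120 170 200 230
```

```text
12.15 [ 0.4626 -0.3392  0.0166] [179.86  -0.64  -9.17] [-0.33  1.74  7.03] 0.0225
12.2 [ 0.4626 -0.3392  0.0166] [179.85  -0.64  -9.16] [-0.97  2.22  6.28] 0.0227
12.25 [ 0.4626 -0.3392  0.0166] [179.85  -0.64  -9.16] [-0.53  1.65  6.5 ] 0.0228
```

View pics/side7.png

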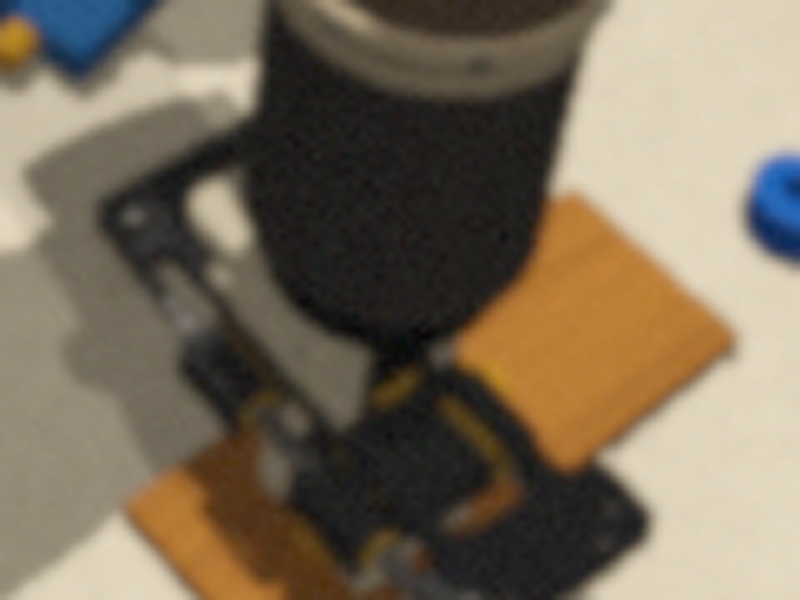

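View pics/wrist7.png

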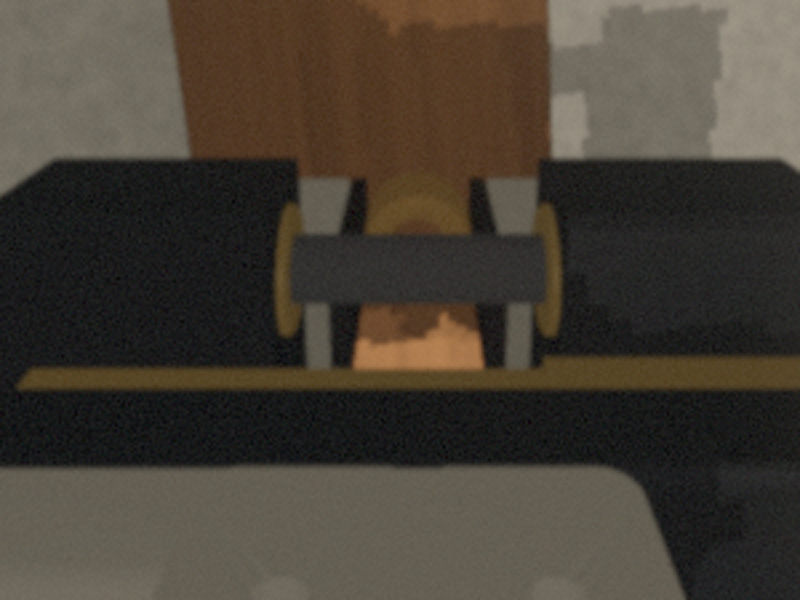

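View pics/scene7.png

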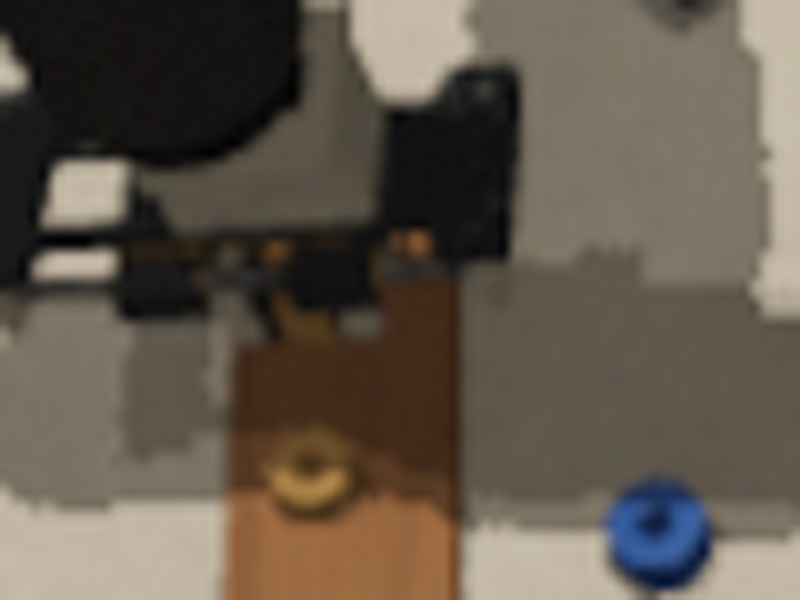

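Request:
jog_arm(targets="0 0 -0.002 0 0 0 -1; 0 0 -0.004 0 0 0 -1; 0 0 -0.01 0 0 0 -1; 0 0 -0.03 0 0 0 -1; 0 0 -0.06 0 0 0 -1; 0 0 -0.06 0 0 0 -1; 0 0 -0.06 0 0 0 -1; 0 0 -0.06 0 0 0 -1")

```text
clock: 13.3
tool_pos: [0.4613, -0.3387, 0.0757]
orientation: [179.9, -0.5, -9.2]
force: [-0.3, -0.3, 0.2]
opening: 0.0226
```

```bash
python3 look.py side8 side 290 250 410 340; python3 look.py wrist8 wrist 100 150 400 375;  python3 look.py scene8 scene 120 170 200 230
```

```text
13.3 [ 0.4613 -0.3387  0.0757] [179.88  -0.55  -9.17] [-0.29 -0.27  0.19] 0.0226
13.35 [ 0.4614 -0.3387  0.0757] [179.87  -0.55  -9.17] [ 0.25 -0.57 -0.52] 0.023
13.4 [ 0.4615 -0.3388  0.0758] [179.87  -0.55  -9.17] [ 1.36  0.22 -0.6 ] 0.0228
```

View pics/side8.png

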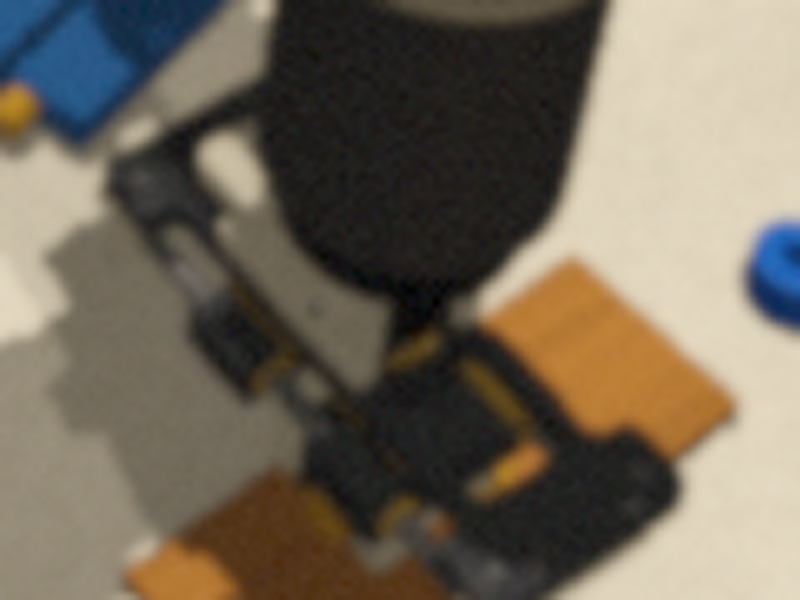

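View pics/wrist8.png

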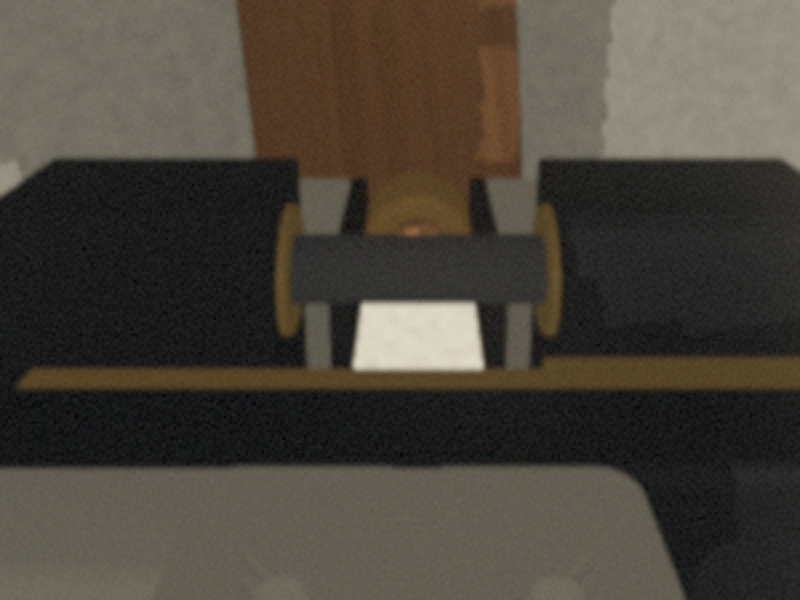

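View pics/scene8.png

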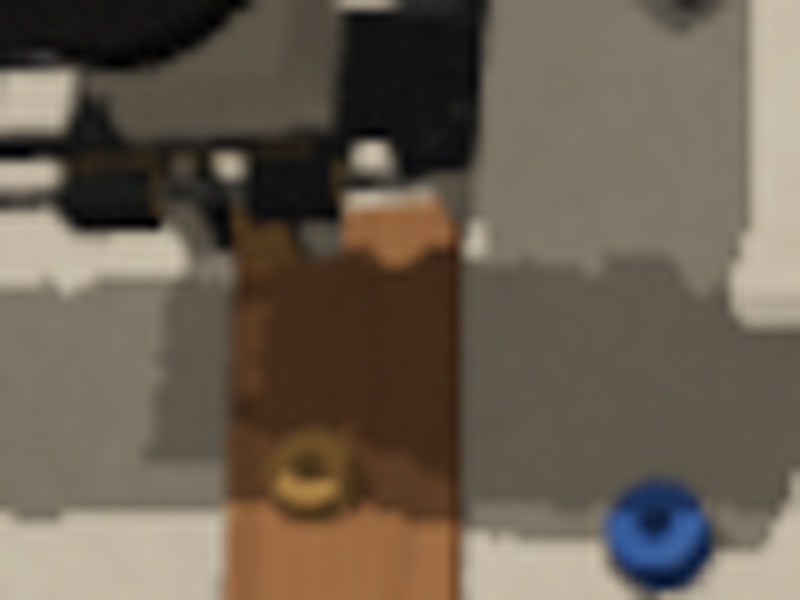

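Run:
```python
from fit import *
fitw("wrist8",[.461,-.339],.012,.06,.1,.03)
fitw("scene8",[.461,-.339],.012,.06,.1,.03)
p=dict(np.load("wrist8.npz")); X=cloud(p); hsv=cv2.cvtColor(p["img"],cv2.COLOR_RGB2HSV)
for v in range(214,242,2):
    u=256; print(v,[ (X[v,u]).round(4).tolist() for u in (243,256,269)],hsv[v,256])
# plane fit of top face
s=(slice(222,238),slice(240,272)); q=X[s].reshape(-1,3); q=q[(q[:,2]>.085)&(q[:,2]<.1)]
if len(q)>10:
    A=np.c_[q[:,:2]-[.461,-.339],np.ones(len(q))]; print(len(q),np.linalg.lstsq(A,q[:,2],rcond=None)[0])
```

```text
wrist8 706 [ 0.4595 -0.3392] [ 0.457 -0.357  0.072] [ 0.476 -0.326  0.092] 0.0015
scene8 23 [ 0.4574 -0.3386] [ 0.456 -0.353  0.075] [ 0.472 -0.329  0.092] 0.0018
214 [[0.4525, -0.3267, 0.0116], [0.4722, -0.3411, 0.0735], [0.4493, -0.3486, 0.0125]] [ 14 135  89]
216 [[0.4508, -0.3265, 0.012], [0.472, -0.341, 0.0764], [0.4474, -0.3483, 0.0123]] [ 17 140  89]
218 [[nan, nan, nan], [0.4723, -0.3411, 0.0807], [0.4682, -0.3486, 0.0729]] [ 17 139  90]
220 [[0.4708, -0.3329, 0.0767], [0.4719, -0.341, 0.083], [0.4678, -0.3484, 0.0753]] [ 17 148  88]
222 [[0.4703, -0.3329, 0.0788], [0.472, -0.341, 0.0866], [0.4684, -0.3483, 0.0801]] [ 17 152  92]
224 [[0.4707, -0.3331, 0.0831], [0.4712, -0.3409, 0.0875], [0.4685, -0.3481, 0.0836]] [ 18 146 101]
226 [[0.4709, -0.3333, 0.0869], [0.4696, -0.3406, 0.0866], [0.4684, -0.348, 0.0863]] [ 19 142 104]
228 [[0.4698, -0.3331, 0.087], [0.4692, -0.3406, 0.0886], [0.4675, -0.3478, 0.0872]] [ 17 143 102]
230 [[0.4688, -0.333, 0.0875], [0.4679, -0.3404, 0.0881], [0.4667, -0.3476, 0.0883]] [ 17 143  98]
232 [[0.4677, -0.3328, 0.0878], [0.4345, -0.3351, 0.0117], [0.4657, -0.3475, 0.0886]] [ 14 149  87]
234 [[0.4671, -0.3328, 0.0892], [0.433, -0.3348, 0.0125], [0.4641, -0.3473, 0.0877]] [ 14 140 100]
236 [[0.4655, -0.3325, 0.0884], [0.4309, -0.3345, 0.0119], [0.4627, -0.3471, 0.0873]] [ 14 132 133]
238 [[0.4934, -0.3403, 0.1549], [0.4928, -0.3443, 0.155], [0.4926, -0.3483, 0.1561]] [ 11 100  94]
240 [[0.494, -0.3405, 0.1577], [0.4931, -0.3444, 0.1571], [0.4923, -0.3482, 0.1567]] [10 28 54]
354 [-0.06506658  0.00727067  0.08787413]
```

The w50 is gripped. Its top reads z≈0.088, so its underside is 4.4 mm below the TCP, and its centre is within about 1 mm of the TCP. Next I'll carry it above the stem.

Request:
jog_arm(targets="0.005 -0.012 -0.055 0 0 0 -1; 0.02 -0.045 -0.1 0 0 0 -1; 0.041 -0.09 -0.12 0 0 0 -1; 0.063 -0.14 -0.13 0 0 0 -1; 0.086 -0.19 -0.14 0 0 0 -1; 0.105 -0.23 -0.14 0 0 0 -1; 0.113 -0.246 -0.14 0 0 0 -1; 0.113 -0.246 -0.14 0 0 0 -1")

```text
clock: 14.45
tool_pos: [0.6112, -0.1126, 0.2156]
orientation: [179.8, -0.5, -9.1]
force: [-0.5, -1.3, -0.5]
opening: 0.0228
```

```bash
python3 look.py wrist9 wrist 100 100 400 325; python3 look.py side9 side 270 150 370 225
python3 - <<'E'
from plant import telemetry
from fit import *
ob=telemetry.get_obs()
print("to", totool(ob,np.array([.6125,-.1139,.18])-ob["tool_pos"]))
fitw("wrist9",[.612,-.114],.012,.207,.225,.02)
fitw("side9",[.612,-.114],.012,.207,.225,.02)
for t in ["wrist9","side9","scene3"]:
    p=dict(np.load(t+".npz")); X=cloud(p)
    q=X[(np.hypot(X[...,0]-.612,X[...,1]+.113)<.05)&(X[...,2]>.116)&(X[...,2]<.128)]
    print("   disc",len(q),[round(v,4) for v in circ(q[:,:2])])
fitw("side9",[.612,-.114],.018,.128,.147,.026)
fitw("wrist9",[.612,-.114],.018,.128,.147,.026)
E
```

```text
14.45 [ 0.6112 -0.1126  0.2156] [179.85  -0.48  -9.08] [-0.5  -1.32 -0.46] 0.0228
14.5 [ 0.6107 -0.1134  0.2157] [179.84  -0.48  -9.13] [-0.14 -0.3  -1.18] 0.023
to [ 0.00172394 -0.00041294  0.03592232]
wrist9 239 [ 0.6101 -0.1133] [ 0.607 -0.125  0.212] [ 0.623 -0.103  0.225] 0.0002
side9 17 [ 0.6096 -0.117 ] [ 0.596 -0.121  0.216] [ 0.615 -0.101  0.225] 0.0009
   disc 3427 [0.6122, -0.1135, 0.0401]
   disc 381 [0.6108, -0.1123, 0.0417]
   disc 247 [0.6112, -0.1148, 0.0401]
side9 82 [ 0.6102 -0.1105] [ 0.591 -0.129  0.129] [ 0.624 -0.097  0.147] 0.0027
wrist9 169 [ 0.6111 -0.113 ] [ 0.601 -0.13   0.129] [ 0.63  -0.097  0.147] 0.0025
```

View pics/wrist9.png

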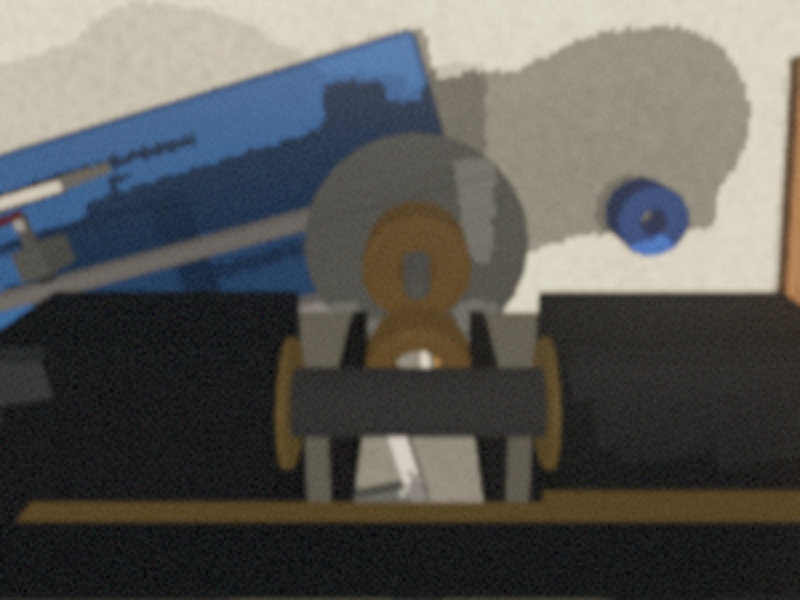

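View pics/side9.png

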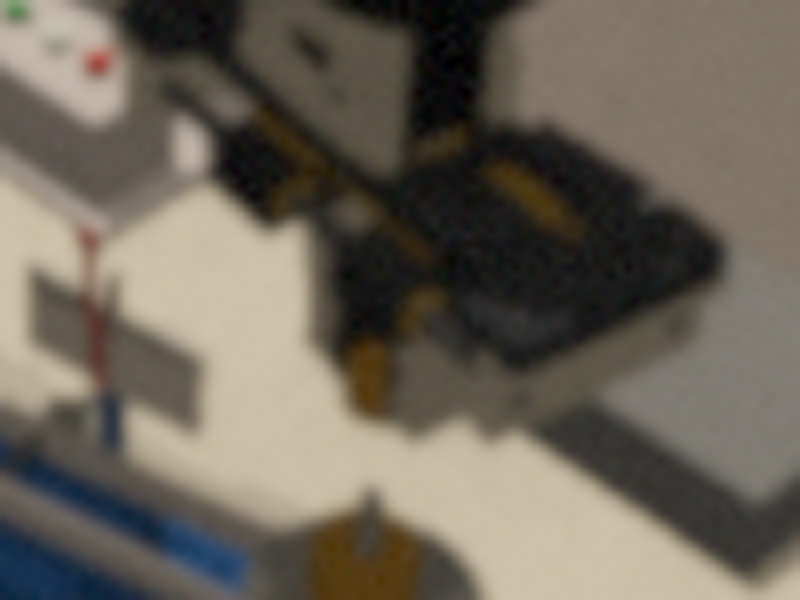

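Run:
```python
from h import *
p=dict(np.load("wrist9.npz")); a=p["img"][185:225,235:277,::-1]; cv2.imwrite("pics/w9z.png",cv2.resize(a,None,fx=14,fy=14,interpolation=cv2.INTER_NEAREST))
print(proj(p,[.612,-.1137,.172]),proj(p,[.612,-.1137,.168]),ray(p,(256,193),.172))
```

```text
[256.38329217 208.46939273] [256.36858991 206.85859857] [ 0.62421342 -0.11535423  0.172     ]
```

View pics/w9z.png

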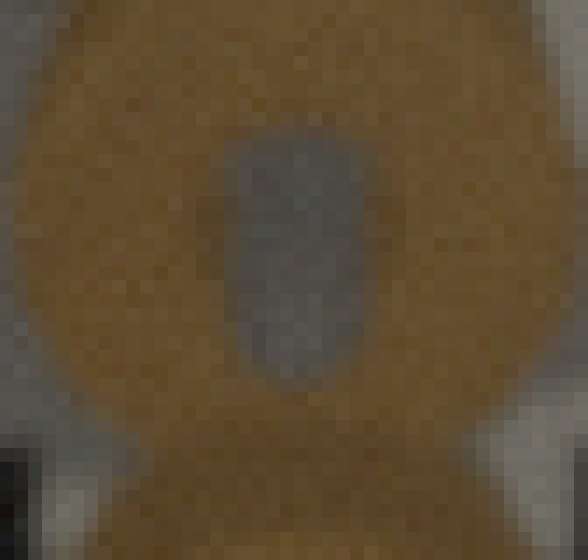

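Request:
jog_arm(targets="0.001 0.0002 0.01 0 0 0 -1; 0.001 0.0002 0.024 0 0 0 -1; 0.001 0.0002 0.032 0 0 0 -1; 0.001 0.0002 0.037 0 0 0 -1; 0.001 0.0002 0.041 0 0 0 -1; 0.001 0.0002 0.045 0 0 0 -1; 0.001 0.0002 0.049 0 0 0 -1; 0.001 0.0002 0.052 0 0 0 -1")

```text
clock: 15.55
tool_pos: [0.6119, -0.1144, 0.1638]
orientation: [179.9, -0.5, -9.2]
force: [-1.1, 0.5, -0.7]
opening: 0.0228
```

```bash
python3 look.py side10 side 270 160 370 235; python3 look.py scene10 scene 170 160 250 220
```

```text
15.55 [ 0.6119 -0.1144  0.1638] [179.85  -0.51  -9.17] [-1.07  0.47 -0.71] 0.0228
15.6 [ 0.6117 -0.1144  0.1634] [179.85  -0.49  -9.18] [ 0.12  0.27 -0.29] 0.0228
```

View pics/side10.png

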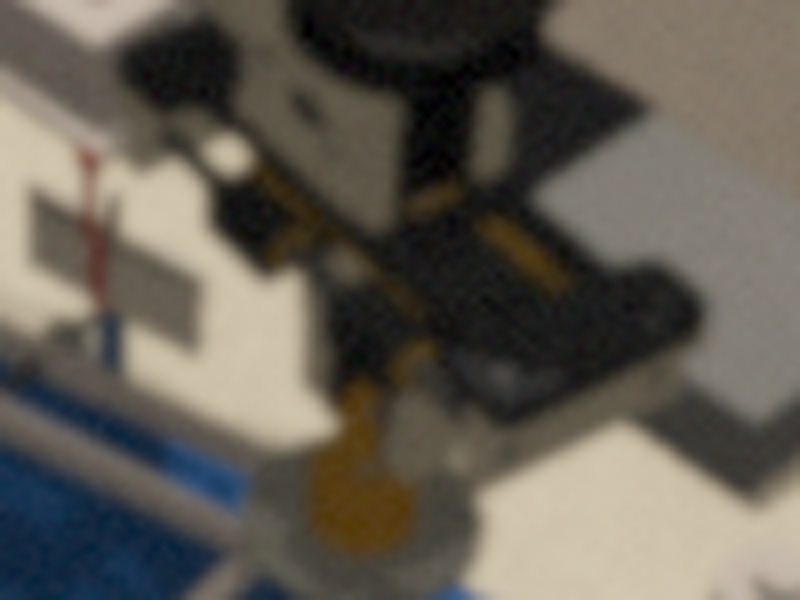

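Request:
jog_arm(targets="0 0 0.004 0 0 0 -1; 0 0 0.0075 0 0 0 -1; 0 0 0.0095 0 0 0 -1; 0 0 0.0115 0 0 0 -1; 0 0 0.0135 0 0 0 -1; 0 0 0.0155 0 0 0 -1; 0 0 0.0175 0 0 0 -1; 0 0 0.0175 0 0 0 -1")

```text
clock: 16.65
tool_pos: [0.6118, -0.1145, 0.1459]
orientation: [179.8, -0.5, -9.2]
force: [-0.6, 0.2, 0.3]
opening: 0.0227
```

```bash
python3 - <<'E'
from plant import telemetry, snapshot
import numpy as np
f=[]
print(telemetry.get_obs()["tool_pos"])
for i in range(14):
    snapshot("side"); f.append(telemetry.get_obs()["force"])
f=np.array(f);print(f.mean(0),f.std(0),telemetry.get_obs()["clock"])
E
python3 look.py side11 side 190 130 350 250
```

```text
[ 0.61183671 -0.11445657  0.14589909]
[-0.41043466 -0.43634223  0.67040816] [0.56446008 0.48882968 0.34462519] 17.35
17.35 [ 0.6119 -0.1144  0.1461] [179.85  -0.48  -9.18] [0.61 0.25 0.78] 0.0225
```

View pics/side11.png

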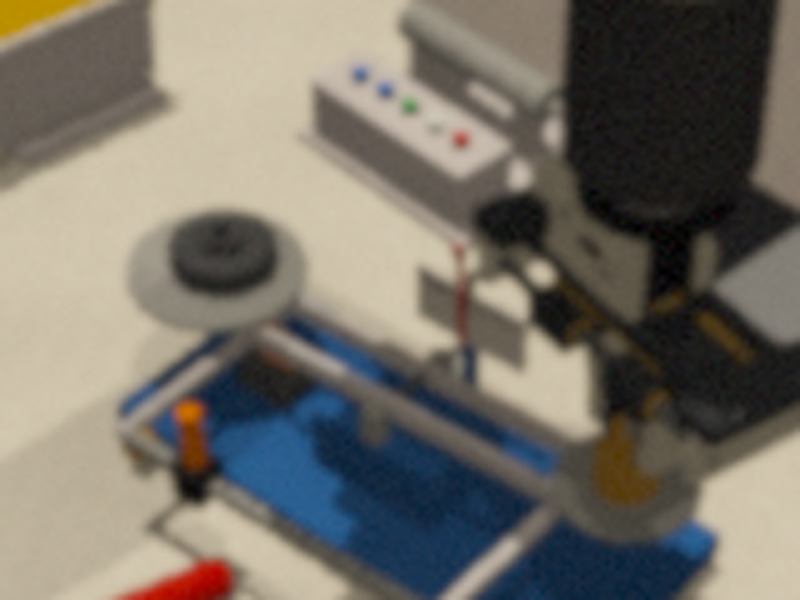

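Two independent push readings agree that about 75 g is still missing after the w50. I'll raise to the stop, release, and climb. I'll also recompute the balance frame and the knob position.

Request:
jog_arm(targets="0 0 -0.003 0 0 0 -1; 0 0 -0.006 0 0 0 -1; 0 0 -0.006 0 0 0 -0.1; 0 0 -0.006 0 0 0 -0.1; 0 0 -0.006 0 0 0 -0.1; 0 0 -0.02 0 0 0 -0.1; 0 0 -0.05 0 0 0 -0.1; 0 0 -0.085 0 0 0 -0.1")

```text
clock: 18.4
tool_pos: [0.6111, -0.1142, 0.2325]
orientation: [179.8, -0.5, -9.2]
force: [1.1, 0.7, -0.3]
opening: 0.0389
```

```bash
python3 look.py side12 side 190 130 350 250
python3 - <<'E'
from h import *
from scipy.optimize import least_squares
for t in ["side0","scene0","side12"]:
    p=dict(np.load(t+".npz")); X=cloud(p)
    m=(np.hypot(X[...,0]-.574,X[...,1]-.182)<.062)&(X[...,2]>.085)&(X[...,2]<.099)
    k,l,s,c=cv2.connectedComponentsWithStats(m.astype(np.uint8)); l=(l==1+np.argmax(s[1:,4]))
    q=X[l]; print(t,"pan",[round(v,4) for v in circ(q[:,:2])],q[:,2].mean().round(4))
    hsv=cv2.cvtColor(p["img"],cv2.COLOR_RGB2HSV)
    m=(np.hypot(X[...,0]-.468,X[...,1]-.077)<.03)&(X[...,2]>.08)&(X[...,2]<.14)&(hsv[...,0]<17)&(hsv[...,1]>120)
    q=X[m]
    if len(q)>5:
        s=least_squares(lambda c:np.hypot(q[:,0]-c[0],q[:,1]-c[1])-.007,[.472,.08]); print("knob",len(q),s.x.round(4),q[:,2].max())
E
```

```text
18.4 [ 0.6111 -0.1142  0.2325] [179.84  -0.46  -9.17] [ 1.13  0.71 -0.3 ] 0.0389
side0 pan [0.5747, 0.1802, 0.06] 0.0914
knob 62 [0.47 0.08] 0.12210387728631379
scene0 pan [0.5736, 0.179, 0.0588] 0.092
side12 pan [0.5742, 0.1801, 0.0602] 0.092
knob 69 [0.4693 0.0801] 0.12269943640340775
```

View pics/side12.png

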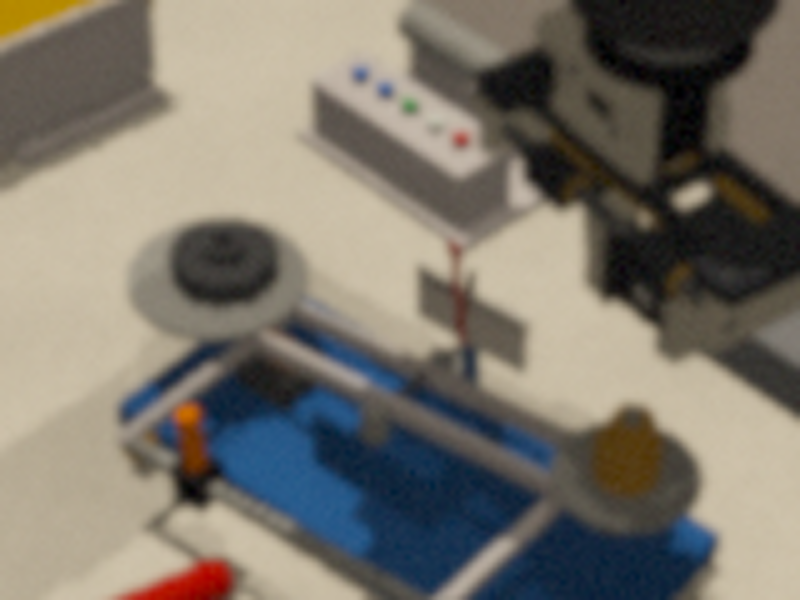

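Request:
jog_arm(targets="-0.035 -0.035 0 0 0 -4 0.05; -0.07 -0.07 0 0 0 -8 0.05; -0.105 -0.105 0 0 0 -12 0.05; -0.14 -0.14 0 0 0 -16.3 0.05; -0.165 -0.164 0.02 0 0 -16.3 0.05; -0.1706 -0.1692 0.055 0 0 -16.3 0.05; -0.1706 -0.1692 0.07 0 0 -16.3 0.05; -0.1706 -0.1692 0.07 0 0 -16.3 0.05")

```text
clock: 19.45
tool_pos: [0.473, 0.0787, 0.1652]
orientation: [179.5, -0.8, 7.2]
force: [0.4, -0.3, 0.5]
opening: 0.046
```

```bash
python3 look.py side13 side 170 130 300 230; python3 look.py scene13 scene 210 150 300 218
python3 - <<'E'
from plant import telemetry
from h import *
ob=telemetry.get_obs()
print("to", totool(ob,np.array([.4697,.080,.105])-ob["tool_pos"]))
E
```

```text
19.45 [0.473  0.0787 0.1652] [179.55  -0.77   7.17] [ 0.42 -0.34  0.5 ] 0.046
19.5 [0.4737 0.0788 0.166 ] [179.57  -0.85   7.16] [ 1.63  0.1  -0.34] 0.0461
to [-0.00506366 -0.00204005  0.06127995]
```

View pics/side13.png

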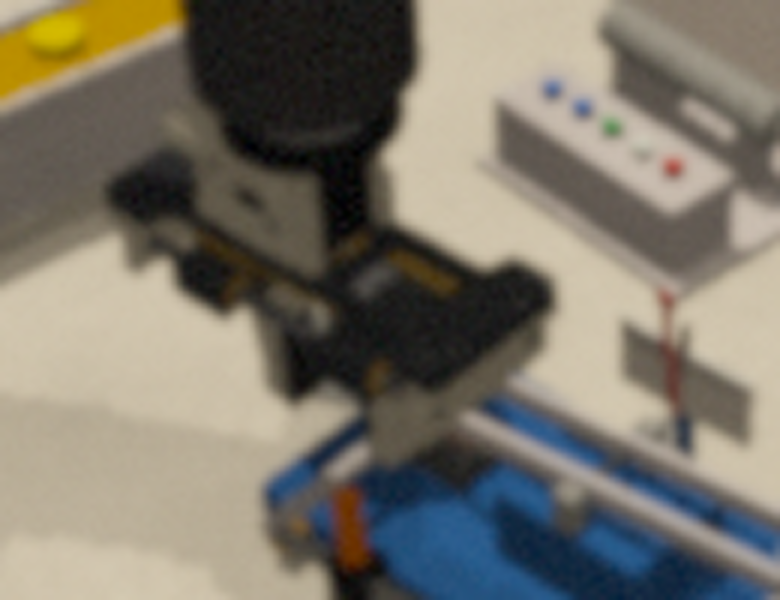

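View pics/scene13.png

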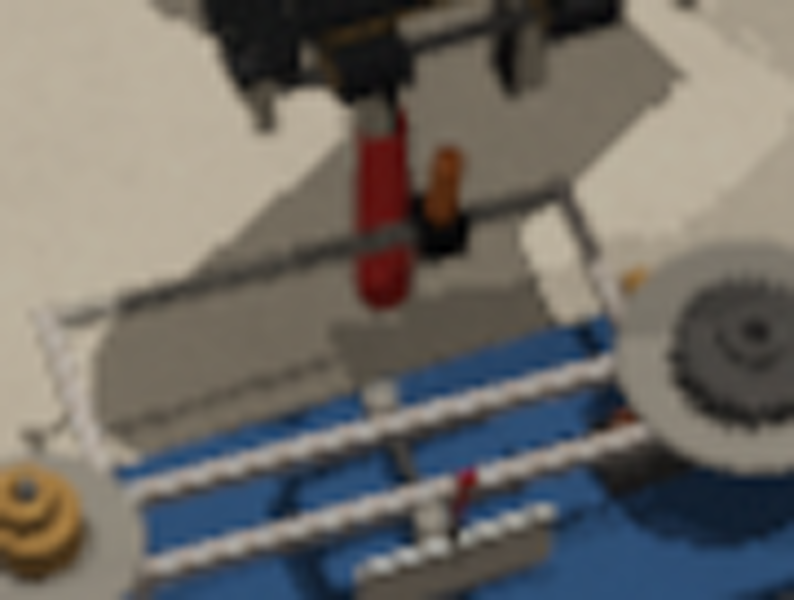

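Request:
jog_arm(targets="-0.005 -0.002 0.02 0 0 0 0.05; -0.005 -0.002 0.045 0 0 0 0.05; -0.005 -0.002 0.061 0 0 0 0.05; -0.005 0.005 0.061 0 0 0 0.05; -0.005 0.01 0.061 0 0 0 0.05; -0.005 0.013 0.061 0 0 0 0.05; -0.005 0.016 0.061 0 0 0 0.05; -0.005 0.019 0.061 0 0 0 0.05")

```text
clock: 20.55
tool_pos: [0.4728, 0.0592, 0.1059]
orientation: [179.6, -1.0, 7.1]
force: [0.1, 1.1, 0.2]
opening: 0.0458
```

```bash
python3 look.py side14 side 170 130 300 230; python3 look.py scene14 scene 210 150 300 218
```

```text
20.55 [0.4728 0.0592 0.1059] [179.62  -0.96   7.15] [0.13 1.09 0.18] 0.0458
20.6 [0.4726 0.0589 0.1057] [179.61  -0.93   7.15] [ 0.31  1.11 -0.09] 0.0461
```

View pics/side14.png

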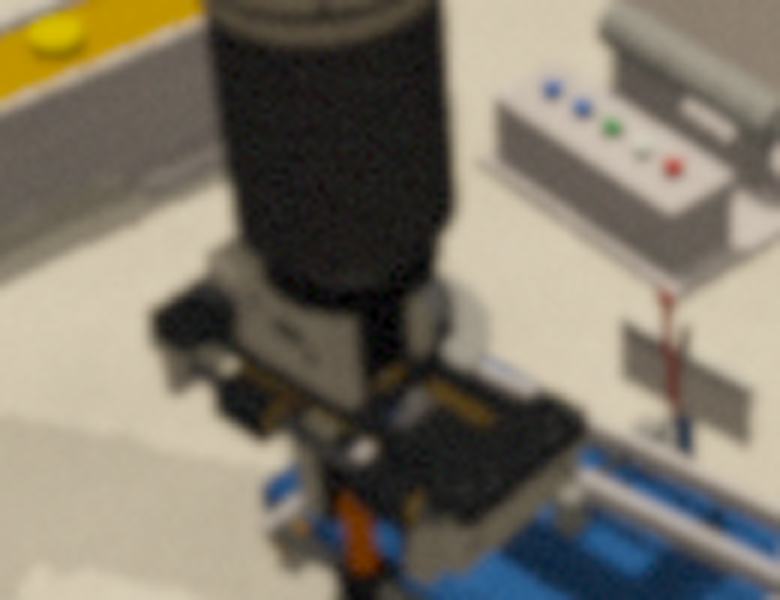

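View pics/scene14.png

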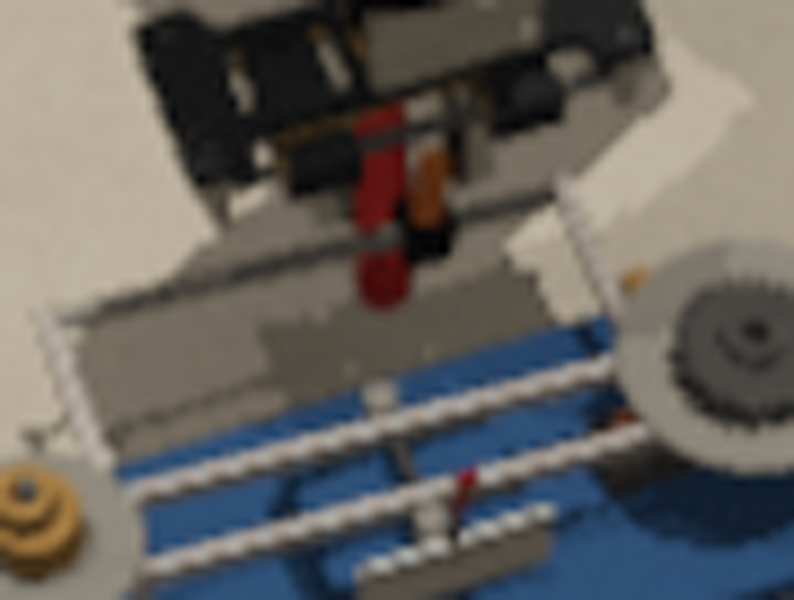

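Request:
jog_arm(targets="0 0.003 0 0 0 0 0.05; 0 0.009 0 0 0 0 0.05; 0 0.017 0 0 0 0 0.05; 0 0.025 0 0 0 0 0.05; 0 0.034 0 0 0 0 0.05; 0 0.043 0 0 0 0 0.05; 0 0.051 0 0 0 0 0.05; 0 0.056 0 0 0 0 0.05")

```text
clock: 21.65
tool_pos: [0.4793, 0.0028, 0.1059]
orientation: [179.6, -0.9, 7.1]
force: [0.1, 0.8, 1.4]
opening: 0.0462
```

```bash
cat > beam.py <<'E'
import sys
from plant import telemetry, snapshot
from h import *
tag=sys.argv[1]
ob=telemetry.get_obs(); print(ob["clock"],ob["tool_pos"].round(4),ob["orientation"].round(2),ob["force"].round(2),round(ob["opening"],4))
for cam in ["scene","side"]:
    p=snapshot(cam); np.savez(f"{cam}_{tag}.npz",**p); X=cloud(p)
    def med(c,r,lo,hi,ex=0):
        m=(np.hypot(X[...,0]-c[0],X[...,1]-c[1])<r)&(np.hypot(X[...,0]-c[0],X[...,1]-c[1])>ex)&(X[...,2]>lo)&(X[...,2]<hi)
        q=X[m][:,2]; return (np.median(q).round(4),len(q)) if len(q) else None
    zc=med([.611,-.1135],.036,.09,.13,.021); zp=med([.5742,.180],.051,.085,.127,.037)
    print(cam,"carrier face",zc,"pan face",zp, "tilt", round((zp[0]-zc[0])/.3,4) if zc and zp else None)
    x0,y0,x1,y1=(200,150,305,228) if cam=="scene" else (190,130,350,250)
    f=min(800/(x1-x0),600/(y1-y0)); cv2.imwrite(f"pics/{cam}_{tag}.png",cv2.resize(p["img"][y0:y1,x0:x1,::-1],None,fx=f,fy=f,interpolation=cv2.INTER_CUBIC)[:600,:800])
E
python3 beam.py 15
```

```text
21.65 [0.4793 0.0028 0.1059] [179.6   -0.9    7.11] [0.15 0.76 1.44] 0.0462
scene carrier face (np.float64(0.1141), 168) pan face (np.float64(0.102), 254) tilt -0.0403
side carrier face (np.float64(0.1115), 221) pan face (np.float64(0.1032), 27) tilt -0.0277
```

View pics/scene_15.png

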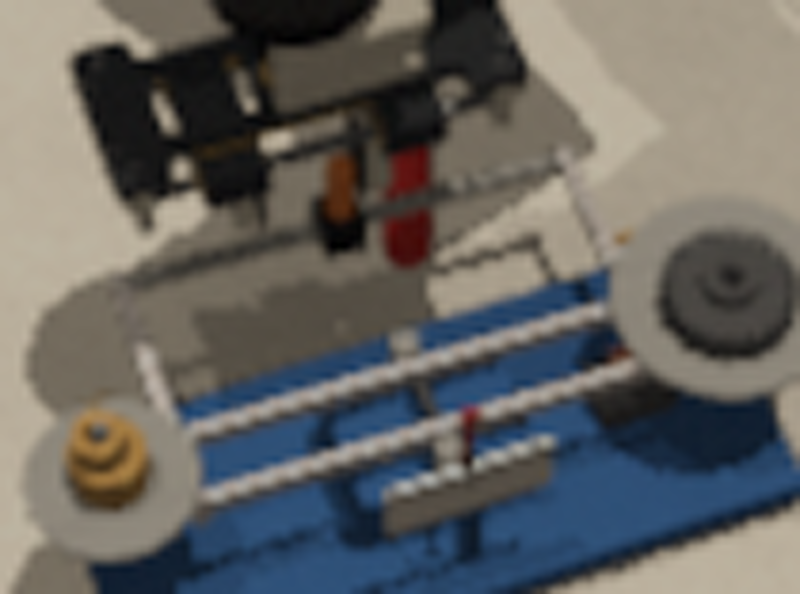

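The beam has left its stop. I'll back off the knob and let it settle.

Request:
jog_arm(targets="0 -0.003 0 0 0 0 0.05; 0 -0.008 0 0 0 0 0.05; 0 -0.014 0 0 0 0 0.05; 0 -0.014 0 0 0 0 0.05; 0 -0.014 0 0 0 0 0.05; 0 -0.014 0 0 0 0 0.05; 0 -0.014 0 0 0 0 0.05; 0 -0.014 0 0 0 0 0.05")

```text
clock: 22.75
tool_pos: [0.4775, 0.0166, 0.1057]
orientation: [179.6, -0.9, 7.1]
force: [-0.8, 0.4, -1.1]
opening: 0.0463
```

Request:
jog_arm(targets="0 0 0 0 0 0 0.05; 0 0 0 0 0 0 0.05; 0 0 0 0 0 0 0.05; 0 0 0 0 0 0 0.05; 0 0 0 0 0 0 0.05; 0 0 0 0 0 0 0.05; 0 0 0 0 0 0 0.05; 0 0 0 0 0 0 0.05")

```text
clock: 23.75
tool_pos: [0.4775, 0.0166, 0.1057]
orientation: [179.6, -0.9, 7.1]
force: [-0.2, 0.2, 0.5]
opening: 0.046
```

```bash
python3 beam.py 16; python3 beam.py 16b
```

```text
23.75 [0.4775 0.0166 0.1057] [179.59  -0.88   7.09] [-0.22  0.24  0.53] 0.046
scene carrier face (np.float64(0.1044), 170) pan face (np.float64(0.1114), 255) tilt 0.0233
side carrier face (np.float64(0.1038), 227) pan face (np.float64(0.1123), 2) tilt 0.0283
23.85 [0.4775 0.0166 0.1057] [179.59  -0.89   7.09] [-0.34 -1.11  0.05] 0.0462
scene carrier face (np.float64(0.1044), 176) pan face (np.float64(0.1111), 255) tilt 0.0223
side carrier face (np.float64(0.1037), 225) pan face (np.float64(0.1124), 2) tilt 0.029
```

View pics/scene_16b.png

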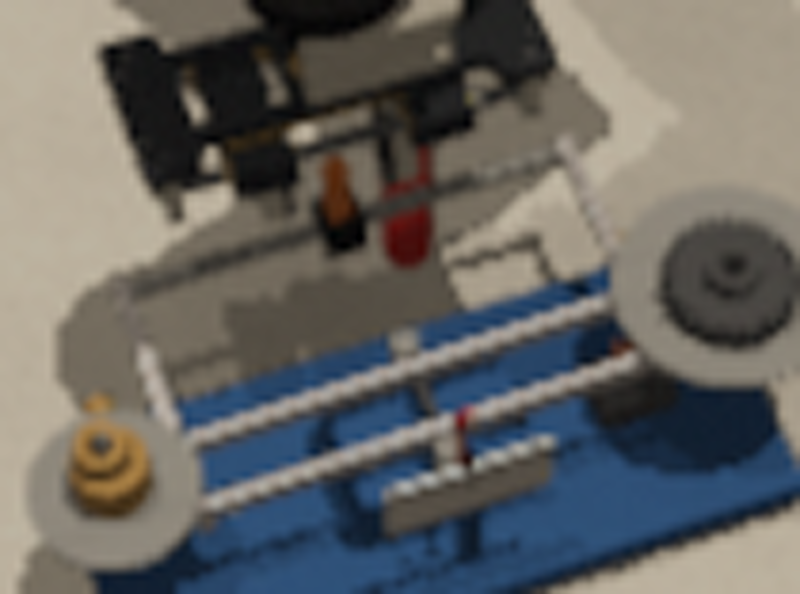

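View pics/side_16b.png

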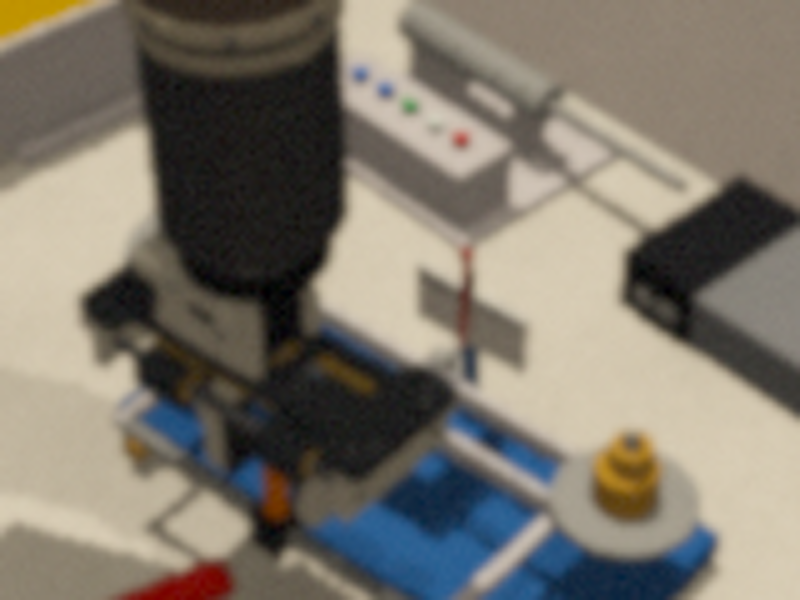

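Settled tilt is about +0.023, roughly 5 g too much on the carrier. I'll nudge the rider about 4 mm back with the other finger.

Request:
jog_arm(targets="0 -0.006 0 0 0 0 0.05; 0 -0.011 0 0 0 0 0.05; 0 -0.014 0 0 0 0 0.05; 0 -0.0165 0 0 0 0 0.05; 0 -0.0185 0 0 0 0 0.05; 0 -0.0205 0 0 0 0 0.05; 0 -0.0205 0 0 0 0 0.05; 0 -0.014 0 0 0 0 0.05")

```text
clock: 24.95
tool_pos: [0.4758, 0.0305, 0.1056]
orientation: [179.6, -0.9, 7.1]
force: [-0.1, -0.9, -0.5]
opening: 0.0462
```

Request:
jog_arm(targets="0 0.008 0 0 0 0 0.05; 0 0.008 0 0 0 0 0.05; 0 0.008 0 0 0 0 0.05; 0 0.008 0 0 0 0 0.05; 0 0.008 0 0 0 0 0.05; 0 0.008 0 0 0 0 0.05; 0 0.008 0 0 0 0 0.05; 0 0.008 0 0 0 0 0.05")

```text
clock: 25.95
tool_pos: [0.4768, 0.0226, 0.1057]
orientation: [179.6, -0.9, 7.1]
force: [0.4, -0.0, 0.9]
opening: 0.0459
```

Request:
jog_arm(targets="0 0 0 0 0 0 0.05; 0 0 0 0 0 0 0.05; 0 0 0 0 0 0 0.05; 0 0 0 0 0 0 0.05; 0 0 0 0 0 0 0.05; 0 0 0 0 0 0 0.05; 0 0 0 0 0 0 0.05; 0 0 0 0 0 0 0.05")

```text
clock: 26.95
tool_pos: [0.4767, 0.0226, 0.1057]
orientation: [179.6, -0.9, 7.1]
force: [0.3, 0.8, 0.1]
opening: 0.046
```

```bash
python3 beam.py 17; python3 beam.py 17b
```

```text
26.95 [0.4767 0.0226 0.1057] [179.59  -0.88   7.12] [0.26 0.79 0.12] 0.046
scene carrier face (np.float64(0.1071), 169) pan face (np.float64(0.1083), 255) tilt 0.004
side carrier face (np.float64(0.1066), 229) pan face None tilt None
27.05 [0.4768 0.0226 0.1057] [179.59  -0.89   7.13] [-0.09 -0.8   0.89] 0.0458
scene carrier face (np.float64(0.1075), 170) pan face (np.float64(0.108), 254) tilt 0.0017
side carrier face (np.float64(0.1066), 229) pan face None tilt None
```

View pics/scene_17b.png

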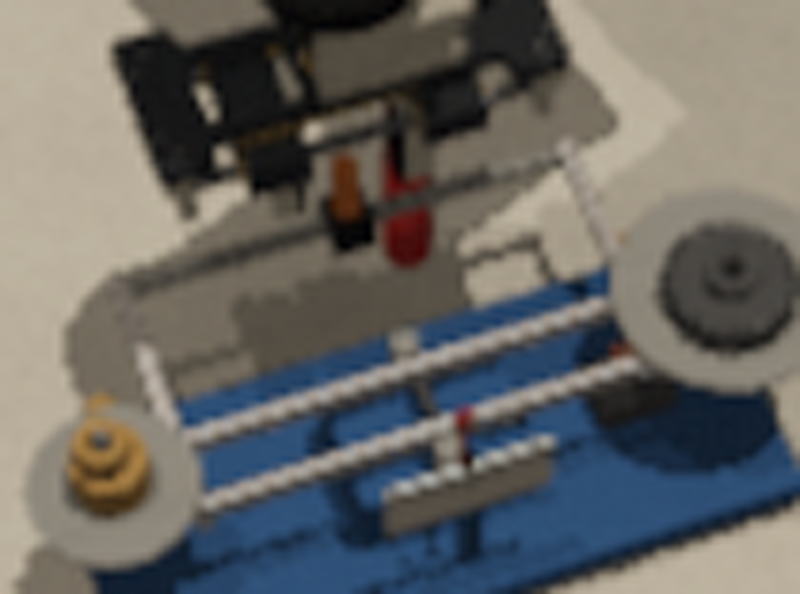

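The tilt is about 0.003 and the fingers are clear of the knob. I'll withdraw straight up and verify with everything untouched.

Request:
jog_arm(targets="0 0 -0.01 0 0 0 0.05; 0 0 -0.03 0 0 0 0.05; 0 0 -0.07 0 0 0 0.05; 0 0 -0.12 0 0 0 0.05; 0 0 -0.15 0 0 0 0.05; -0.03 0 -0.17 0 0 0 0.05; -0.05 0 -0.17 0 0 0 0.05; -0.05 0 -0.17 0 0 0 0.05")

```text
clock: 28.15
tool_pos: [0.4235, 0.0171, 0.2761]
orientation: [179.7, -1.0, 7.2]
force: [-0.2, -0.2, 0.0]
opening: 0.0456
```

Request:
jog_arm(targets="0 0 0 0 0 0 0.05; 0 0 0 0 0 0 0.05; 0 0 0 0 0 0 0.05; 0 0 0 0 0 0 0.05; 0 0 0 0 0 0 0.05; 0 0 0 0 0 0 0.05; 0 0 0 0 0 0 0.05; 0 0 0 0 0 0 0.05")

```text
clock: 29.15
tool_pos: [0.4236, 0.0171, 0.2762]
orientation: [179.7, -1.0, 7.2]
force: [-0.1, -0.3, -0.1]
opening: 0.046
```

```bash
for i in 18 18b 18c; do python3 beam.py $i; done
python3 - <<'E'
from h import *
p=dict(np.load("scene_18c.npz")); X=cloud(p)
q=X[(np.hypot(X[...,0]-.574,X[...,1]-.18)<.06)&(X[...,2]>.122)&(X[...,2]<.14)]
print("gear",[round(v,4) for v in circ(q[:,:2])],len(q))
E
```

```text
29.15 [0.4236 0.0171 0.2762] [179.66  -1.02   7.15] [-0.09 -0.27 -0.09] 0.046
scene carrier face (np.float64(0.107), 169) pan face (np.float64(0.1081), 252) tilt 0.0037
side carrier face (np.float64(0.1064), 232) pan face (np.float64(0.1061), 104) tilt -0.001
29.25 [0.4236 0.0171 0.2762] [179.65  -1.02   7.15] [-0.06  0.21 -0.69] 0.0462
scene carrier face (np.float64(0.1068), 167) pan face (np.float64(0.1085), 250) tilt 0.0057
side carrier face (np.float64(0.1066), 229) pan face (np.float64(0.1069), 98) tilt 0.001
29.35 [0.4236 0.0171 0.2762] [179.66  -1.02   7.15] [ 0.32  0.17 -0.34] 0.0462
scene carrier face (np.float64(0.1072), 167) pan face (np.float64(0.1086), 254) tilt 0.0047
side carrier face (np.float64(0.1065), 230) pan face (np.float64(0.1063), 99) tilt -0.0007
gear [0.5777, 0.1802, 0.0335] 190
```

View pics/side_18c.png

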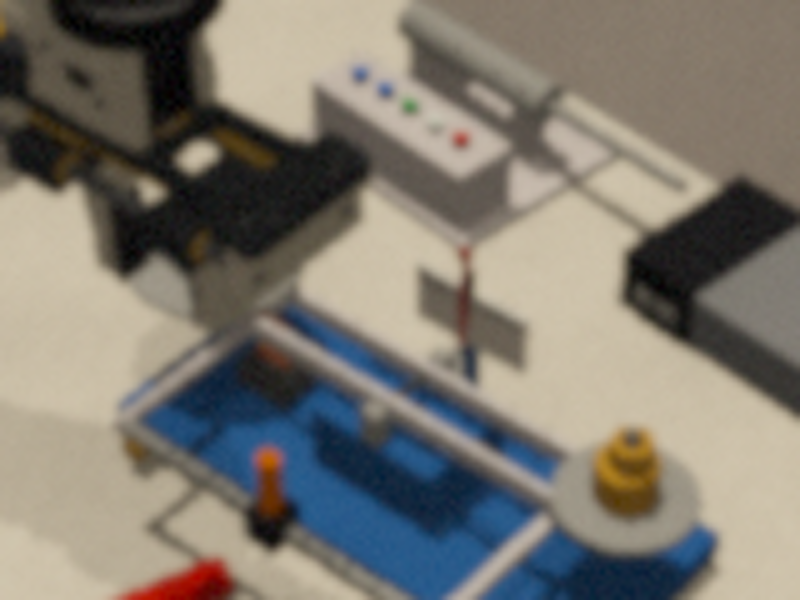

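View pics/scene_18c.png

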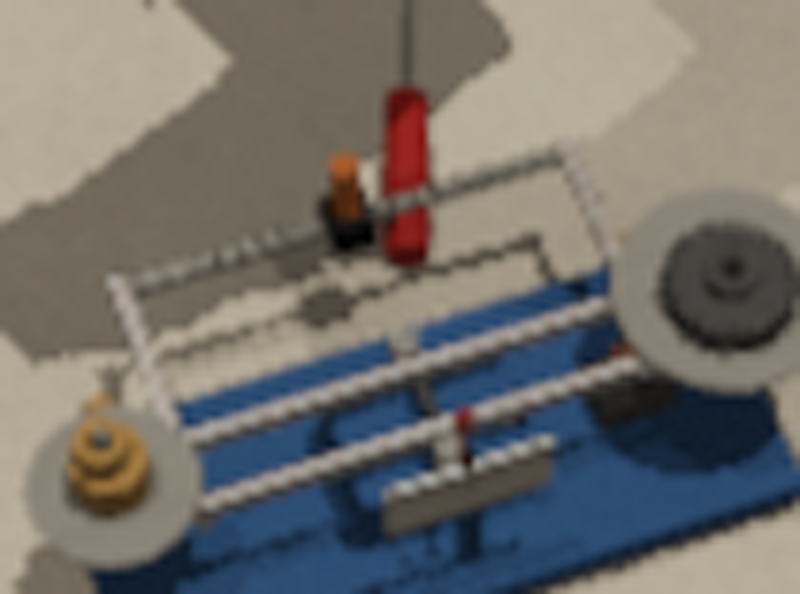

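Untouched, the beam reads between −0.001 and +0.006 rad over several looks. Both weights sit on the stem, the gear is about 4 mm from the pan centre, and the w100 is still on its board. I'm handing in.

```bash
python3 -c "
from plant import job
print(job.close_job())"
```

```text
the job is handed in; nothing more can be done
None
```

The beam floats level: I handed the job in at about 29 s with the tilt reading between −0.001 and +0.006 rad, inside the ±0.02 limit. The hand-in gives no verdict, so this rests on my own last looks.

**What I did:** I threaded the w200 and then the w50 onto the carrier's stem. After each one I pressed lightly on the carrier to find how much was still missing. I then pushed the rider about 60 mm along its bar, saw the beam settle at about +0.023 rad, and nudged it back about 4 mm.

**Result:** The rider now stands near the middle of its bar, which puts the gear at roughly 320 g.

**Last checks, with the arm clear of everything:**
- **Tilt:** five of the six readings after withdrawing lay within 0.005 rad, the other at 0.0057. The scene camera read +0.004 to +0.006 and the side camera about 0.
- **Weights:** both are on the stem. I left the w100 alone and it was still on the board when I last had it in view, before the rider pushes.
- **Gear:** it lies flat, about 4 mm from the pan's centre.

**Off plan:**
- Gripping the w50, the fingers met about 7 N of resistance, probably from the board, and stopped about 3 mm higher than planned. The grip held and the weight seated normally.
- While I pressed the w200 down on the carrier there was a sideways force of about 1.9 N, probably the bore rubbing the stem. I shifted about 1.5 mm for the w50.

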